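# Raise the spray hood's sash to the mark

### The arm

A 6-joint arm with a two-finger parallel gripper is mounted at the origin on the work surface. World frame = base frame: x ahead of the robot, y to its left, z up, the work surface at z = 0. Lengths are in mm, angles in rad, forces in N, time in s.
With the tool pointing down it reaches from about 350 to 875 mm from the base axis. Payload 4.2 kg.
Tool frame: the origin (TCP) lies at the very end of the fingers, on their centre line; the grasp point (between the pads) lies 19 mm behind it (arm.grasp_offset is the distance from the TCP to the grasp point, in mm); z points along the fingers, y is the direction in which the jaws open and shut (so a half turn about z gives the same grasp; the last joint's range is limited). The gripper opens to 85 mm and grips with 20 to 120 N. Pads are 22 mm wide; open, the fingers measure 114 mm over their backs; the gripper's body (76 mm by 85 mm) begins 54 mm behind the grasp point. The pads swing forward as they close: fully open they stand 13 mm farther back than shut.
Start: joints at [1.51, 0.385, 0.008, 0, -1.194, -0.259], TCP at [196.453, 593.3, 203.912] pointing down, gripper open.
Joint ranges: [-3.14, 3.14], [-1.21, 2.06], [-1.07, 1.41], [-3.16, 2.05], [-2.99, -0.16], [-3.1, 3.1]. Speed limits (rad/s): [2.79, 2.79, 3.14, 3.14, 3.14, 3.14].

### API

Orientations are given as a unit quaternion [x, y, z, w].
In Python, from bench import arm gives the robot as it stands.
- The arm moves only by the tool arm_command, never from a script. Its argument "commands" is one flat list of numbers, 4 for each row, row after row: the shift along the tool's x, y, z in m, then the turn about the tool's z in degrees. In form: [tx, ty, tz, roll, tx, ty, tz, roll, ...]. A call has exactly 5 rows; each row shifts and turns the pose as measured when the row begins, along the tool's axes as they then stand; what a row does not reach is not made up. A row lasts 1/10 s, in which the tool goes at most 50 mm and 8.59 degrees, less where a joint would pass 70% of its speed; a pose out of reach is approached as far as the arm can. A call with a gripper value outside its range is refused whole. "jaw" is the opening, from 0 (shut) to 1 (fully open), set as the call begins (left out, the last holds). The fingers move at their own pace and stop on an object; the grip force is fixed at half the most. Time passes only in rows, so rows that do not move let the fingers close, or fill a call up. It gives the time, the measured TCP pose, the force and the opening at its end, in the units of the state.
- arm.read_state(): the state, without advancing time (a new reading comes with each control period).
- arm.get_image(name): name is "scene" or "top"; returns the picture (400x640x3 uint8, red, green, blue); there is no depth.
- arm.camera_info(name): a dict with "camera_matrix" (3x3 intrinsics, pixels), "world_from_camera" (4x4, takes a point from camera to world coordinates). Camera axes: x right, y down, z forward; pixel columns grow to the right and rows downward; lengths in mm; the calibration is good to about 2 mm. A picture is of the moment at which its call begins. camera_info takes no time and is no camera call.
- arm.job_done(): hands the job in, once; it reports no verdict.
Trained networks look in the newest picture that a camera, given by its name, has taken for a name from the list of things; names that differ only in an ending like _2 or _b are one class to them, and where a whole thing is asked for, a point or a joint stands for the part that bears it (a point fixed in the world has none). Each returns a list of dicts, best first, with "confidence" (0 to 1); they miss things now and then, are a little off and sometimes report something else, mostly with a low value. They report only what shows in the picture. A call takes as long as a camera call.
- arm.regions_of(camera, target): "mask" (400x640 bool, what is visible of it).
- arm.place_of(camera, target): "centre" ([x, y, z] in mm, in the coordinates of the camera as it stood for that picture, good to about 4 mm: a listed point, or the origin of a listed thing).
The state is a dict: "clock": time; "joints": joint angles; "joint_vel": joint speeds; "joint_efforts": joint torques, N m; "position": TCP position; "ee_rot": TCP orientation; "contact_force": force on the tool from outside, world axes, zero at the start; "wrist_torque": the same for the moment, N m; "gripper_width": finger opening in mm.
Only numpy, scipy, OpenCV 4.12 (cv2) and the standard library are available. Lean on these libraries where they do the work, as an engineer would, in place of code of your own. Each camera call takes 0.05 s, during which the arm holds its last target.

### The job

Push the paint hood's sliding window up with your fingertips from beneath its lip, until the lip is level with the marker clip on the left post, then take your hand away and leave the window there. Only push upward from below: do not pinch the lip or press on its top, and leave the clip, the paint jars, the tub and the brush where they are.

Things in the scene. Friction and masses are not known exactly. Their poses are not given: they have to be found in the camera images.
- hood: Fixed benchtop spray hood: two white posts (22 mm wide, 24 mm deep, 430 mm tall, centres 380 mm apart) under a head beam, behind them a clear box 235 mm tall, 265 mm deep. Origin on the table midway between the posts; x points into the hood, away from its front, y to the left post, z up. A sill 20 mm high lies between the posts.
- sash: Clear sliding window between the posts, 352 mm wide, pane 145 mm tall. It slides only straight up and down, its lip's underside from 90 to 280 mm above the table (starts at 90 to 130). Counterweighted: it stays where left and takes 2 to 5 N to push up. Origin on the lip's underside, in the posts' centre plane, midway along; axes as the hood's.
- lip_under (a point): Middle of the front edge of the lip's underside. The lip, an aluminium ledge along the window's bottom edge, is 352 mm wide, 8 mm thick, sticks out 45 mm in front of the pane and is open below. On top, set back 5 mm from its front edge, lies a black rubber strip 4 mm thick, not to be touched. Moves with the window; axes as the hood's (x inward, z up).
- mark (a point): The marked height: underside of the dark steel marker clip at its front edge, 190 mm left of the hood's middle. The clip is a tongue 12 mm thick, sticking out from the left post as far as the lip does, just past the lip's left end. Right is: lip's underside level with the clip's underside, 170 to 265 mm above the table. A hard push would slide the clip.
- jar_a: Paint jar with yellow paint and a white lid, 62 mm across, 72 mm tall; origin under its centre. Leave alone.
- jar_b: Paint jar with blue paint and a white lid, 62 mm across, 72 mm tall; origin under its centre. Leave alone.
- tub: Empty white open plastic tub, 84 mm across, 95 mm tall; origin under its centre. Of the two jars and the tub, one stands inside the hood, the others in front of it, left and right. Leave alone.
- brush: Paint brush 180 mm long lying on the table in front of the hood, handle along its -x; origin under its middle. Leave alone.

How it is judged (in metres and radians):
On the way:
1. the fingers push the window up from beneath its lip, at least 25 mm above where it stood (contact force between the fingers and sash_c0 above 0.5 N and distance of lip_under from where it was at the start of the episode above 0.025 m), for 0.2 s.
At the end, for the whole second after the job is handed in: The lip's underside is within 7 mm of the marker clip's underside in height, the window is at rest, the clip has not moved (6 mm) and the jars, tub and brush are within 30 mm of where they stood (z of lip_under in the frame of mark between -0.007 and 0.007 m and linear speed of sash below 0.005 m/s and distance of mark from where it was at the start of the episode below 0.006 m and distance of each of jar_a, jar_b, tub, brush from where it was at the start of the episode below 0.03 m); the robot touches nothing.
It fails at once if a paint jar, the tub or the brush is shifted 30 mm, knocked over or picked up (distance of any of jar_a, jar_b, tub, brush from where it was at the start of the episode above 0.03 m or angle between any of jar_a, jar_b, tub's own z axis and vertical above 0.5 rad).
It fails at once if the marker clip is pushed along its post (distance of mark from where it was at the start of the episode above 0.006 m).
It fails at once if the lip is pinched or pressed from above (more than 2 N of finger force on the black strip on top of the lip) (contact force between the fingers and sash_c1 above 2 N).
It also fails if it takes over 43 s, if anything falls off the work surface, if the arm or the gripper's body presses on something with over 40 N, if the wrist force passes 120 N, or if a joint passes its speed limit or range.

## Working session

There is one attempt and no reset: what is moved stays moved. The work goes in short steps, Python scripts to look and compute and a tool call to move; the robot and the scene stay as the last step left them, time stands still between calls to the robot, and variables do not carry over. Pictures are saved under pics/ and viewed, and the job is handed in when it is done.

Besides the shell and the picture viewer there is one more tool, called after "Request:" as name(argument=value, ...), one argument or row to a line, values as JSON. arm_command: Moves the arm, as the interface text tells. Its arguments: {"type":"object","properties":{"commands":{"type":"array"},"jaw":{"type":"number"}},"required":["commands"]}

```bash
mkdir -p pics; cat > h.py <<'E'
import numpy as np,cv2
from bench import arm
from scipy.spatial.transform import Rotation as R
def snap(n,f):
    im=arm.get_image(n); cv2.imwrite('pics/'+f,im[:,:,::-1]); return im
def w(n,p):
    T=np.array(arm.camera_info(n)["world_from_camera"]); return (T@np.r_[p,1])[:3]
def proj(n,P):
    i=arm.camera_info(n);T=np.linalg.inv(np.array(i["world_from_camera"]));K=np.array(i["camera_matrix"])
    q=K@(T@np.r_[P,1])[:3]; return q[:2]/q[2]
E
python3 - <<'E'
from h import *
np.set_printoptions(precision=1,suppress=True)
snap('scene','s0.png');snap('top','t0.png')
for n in('scene','top'):
    print(n,np.array(arm.camera_info(n)["world_from_camera"]))
    for t in('hood','sash','lip_under','mark','jar_a','jar_b','tub','brush'):
        for r in arm.place_of(n,t)[:3]: print(n,t,round(r['confidence'],2),w(n,r['centre']),proj(n,w(n,r['centre'])))
s=arm.read_state();print(s['clock'],s['position'],R.from_quat(s['ee_rot']).as_matrix())
E
```

```text
scene [[  0.3  -0.9   0.3 354.4]
 [ -0.9  -0.3   0.1 -49.5]
 [ -0.   -0.3  -0.9 866.7]
 [  0.    0.    0.    1. ]]
scene hood 0.94 [611.9 -35.8  -0.7] [356.1 228.7]
scene sash 0.78 [608.1 -37.6  94.8] [360.3 216. ]
scene lip_under 0.76 [561.8 -48.   93.2] [358.2 242.4]
scene mark 0.86 [520.5 135.8 247.6] [234.3 202.5]
scene jar_a 0.75 [716.2 -37.2  -1.4] [371.8 181.9]
scene jar_a 0.67 [473.1  88.1  -3.5] [271.9 276.2]
scene jar_a 0.32 [609.7 -38.2  93.7] [360.9 215.4]
scene jar_b 0.75 [716.2 -37.2  -1.4] [371.8 181.9]
scene jar_b 0.67 [473.1  88.1  -3.5] [271.9 276.2]
scene jar_b 0.32 [609.7 -38.2  93.7] [360.9 215.4]
scene tub 0.59 [ 534.5 -226.4   -0.1] [442.2 297.9]
top [[  0.   -1.    0.1 517.5]
 [ -1.   -0.    0.   23.8]
 [ -0.   -0.1  -1.  882.5]
 [  0.    0.    0.    1. ]]
top hood 0.96 [604.7 -35.5   0.5] [351.2 196.1]
top sash 0.83 [611.6 -34.7  93.4] [354.2 187.9]
top lip_under 0.71 [564.1 -46.9  93.6] [360.2 212.6]
top mark 0.68 [517.4 140.1 249.3] [247.4 234.8]
top jar_a 0.8 [467.3  86.3   4.3] [293.  259.4]
top jar_b 0.8 [467.3  86.3   4.3] [293.  259.4]
top tub 0.77 [ 530.9 -225.4    0.3] [439.9 232.2]
top brush 0.68 [411.8 -64.7   1.9] [364.  287.3]
top brush 0.2 [518.  138.4 249.5] [248.5 234.4]
0.9 [196.5 593.3 203.9] [[ 0.9 -0.3 -0. ]
 [-0.3 -0.9  0. ]
 [-0.  -0.  -1. ]]
```

View pics/s0.png

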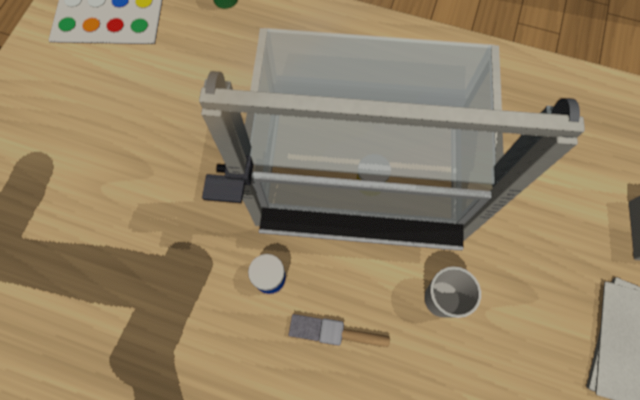

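View pics/t0.png

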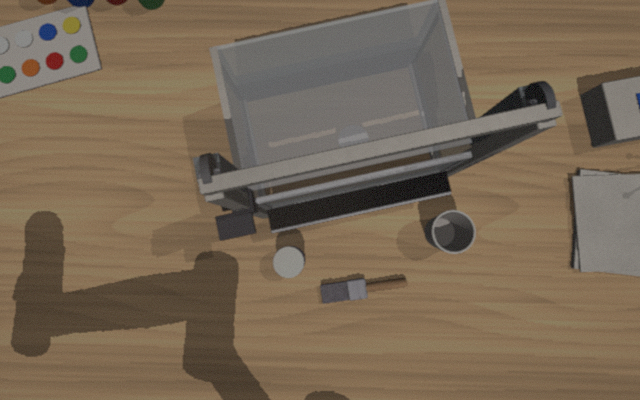

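The scene view (s0) shows the black-topped lip from about (262,220) to (462,243) and the clip at (225,188). The jar is at (267,272), the tub at (455,293) and the brush at (340,330). The top view agrees with this. The hood's yaw comes out near +13° and the mark is about 250 mm up.

The moves give no direct tilt, so I'll check the exact orientation and see how the arm behaves near its reach limit.

Request:
arm_command(
  commands=[0,-0.05,0,0,0,-0.05,0,0,0,-0.05,0,0,0,-0.05,0,0,0,-0.05,0,0],
  jaw=0,
)

```text
clock: 1.4
position: [272.5, 821.5, 204.3]
ee_rot: [0.987, -0.158, -0.0, 0.003]
contact_force: [0.2, 2.3, -0.2]
gripper_width: 12.5
```

```bash
cat > st.py <<'E'
from h import *
np.set_printoptions(precision=3,suppress=True)
s=arm.read_state();print(s['clock'],np.array(s['position']),np.array(s['joints']),s['gripper_width'],s['contact_force']);print(R.from_quat(s['ee_rot']).as_matrix())
E
python3 st.py
```

```text
1.4 [272.451 821.519 204.279] [ 1.436  0.867  0.876 -0.    -1.585 -0.183] 12.52100066855703 [ 0.156  2.269 -0.189]
[[ 0.95  -0.312 -0.001]
 [-0.312 -0.95  -0.006]
 [ 0.001  0.006 -1.   ]]
```

Request:
arm_command(
  commands=[0,-0.05,0,0,0,-0.05,0,0,0,-0.05,0,0,0,-0.05,0,0,0,-0.05,0,0],
  jaw=0,
)

```text
clock: 1.9
position: [305.5, 919.2, 149.1]
ee_rot: [0.987, -0.159, 0.011, -0.033]
contact_force: [0.2, -0.3, 1.5]
gripper_width: -0.0
```

```bash
python3 st.py
```

```text
1.9 [305.547 919.153 149.1  ] [ 1.423  1.18   1.406  0.023 -1.73  -0.167] -0.013217066886403943 [ 0.187 -0.265  1.488]
[[ 0.949 -0.312  0.032]
 [-0.314 -0.947  0.062]
 [ 0.011 -0.069 -0.998]]
```

Request:
arm_command(
  commands=[0,-0.05,-0.02,0,0,-0.05,-0.02,0,0,-0.05,-0.02,0,0,-0.05,-0.02,0,0,-0.05,-0.02,0],
)

```text
clock: 2.4
position: [315.8, 953.6, 203.7]
ee_rot: [0.981, -0.157, 0.029, -0.112]
contact_force: [0.5, 0.5, 0.7]
gripper_width: 0.2
```

```bash
python3 st.py
```

```text
2.4 [315.799 953.612 203.7  ] [ 1.431  1.137  1.408  0.061 -1.618 -0.168] 0.157926506690935 [0.506 0.504 0.707]
[[ 0.949 -0.302  0.091]
 [-0.315 -0.925  0.211]
 [ 0.021 -0.229 -0.973]]
```

Pushing past the reach limit tilts the tool outward, and the tilt stays. Next I'll fit the arm's kinematics so I can plan how to get a near-horizontal tool.

```bash
cat > fit.py <<'E'
import numpy as np
from scipy.optimize import least_squares
np.set_printoptions(precision=3,suppress=True)
J=np.array([[.385,.008,-1.194],[.867,.876,-1.585],[1.18,1.406,-1.73],[1.137,1.408,-1.618]])
P=np.array([[196.453,593.3,203.912],[272.451,821.519,204.279],[305.547,919.153,149.1],[315.8,953.6,203.7]])
rr=np.sqrt(P[:,0]**2+P[:,1]**2-160**2)
def fk(p,j):
    a,z0,L1,f1,L2,f2,Lt=p
    e=j[:,1]-j[:,0]+f2; t=j[:,1]-j[:,0]+j[:,2]
    return a+L1*np.sin(j[:,0]+f1)+L2*np.cos(e)+Lt*np.cos(t), z0+L1*np.cos(j[:,0]+f1)+L2*np.sin(e)+Lt*np.sin(t)
def res(p):
    x,z=fk(p,J); return np.r_[x-rr,z-P[:,2],(np.array(p)-p0)*[.01,.01,.01,5,.01,5,.01]]
p0=np.array([0,200,400,0,400,0,200.])
s=least_squares(res,p0);print(s.x,s.cost,res(s.x)[:8])
E
python3 fit.py
```

```text
[-38.898 223.364 555.769   0.051 452.027  -0.07  328.174] 11.74155954002721 [-0.62   1.582 -1.714  0.756 -0.382  0.836  2.159 -2.616]
```

Request:
arm_command(
  commands=[0,-0.05,0.01,0,0,-0.05,0.02,0,0,-0.05,0.02,0,0,-0.05,0.02,0,0,-0.05,0.02,0],
)

```text
clock: 2.9
position: [342.0, 1028.2, 161.8]
ee_rot: [0.966, -0.155, 0.047, -0.202]
contact_force: [0.2, -0.1, 0.4]
gripper_width: -0.3
```

```bash
python3 st.py
```

```text
2.9 [ 341.962 1028.242  161.826] [ 1.427  1.209  1.408  0.1   -1.364 -0.174] -0.290218608823428 [ 0.184 -0.052  0.364]
[[ 0.948 -0.28   0.153]
 [-0.318 -0.871  0.375]
 [ 0.028 -0.404 -0.914]]
```

Request:
arm_command(
  commands=[0,-0.05,0.015,0,0,-0.05,0.015,0,0,-0.05,0.015,0,0,-0.05,0.02,0,0,-0.05,0.02,0],
)

```text
clock: 3.4
position: [360.5, 1084.1, 162.4]
ee_rot: [0.944, -0.151, 0.064, -0.285]
contact_force: [-0.2, 0.1, -0.2]
gripper_width: -0.1
```

```bash
python3 st.py
```

```text
3.4 [ 360.539 1084.063  162.384] [ 1.426  1.245  1.407  0.143 -1.156 -0.191] -0.12840877474681833 [-0.24   0.1   -0.226]
[[ 0.946 -0.249  0.207]
 [-0.322 -0.791  0.52 ]
 [ 0.035 -0.558 -0.829]]
```

Request:
arm_command(
  commands=[0,-0.045,0.025,0,0,-0.045,0.025,0,0,-0.045,0.025,0,0,-0.045,0.025,0,0,-0.045,0.025,0],
)

```text
clock: 3.9
position: [377.2, 1132.5, 171.8]
ee_rot: [0.916, -0.147, 0.081, -0.365]
contact_force: [0.1, -0.2, 0.9]
gripper_width: -0.0
```

```bash
python3 st.py
```

```text
3.9 [ 377.221 1132.466  171.775] [ 1.425  1.281  1.407  0.195 -0.953 -0.222] -0.023714096564963906 [ 0.101 -0.161  0.928]
[[ 0.944 -0.209  0.255]
 [-0.327 -0.691  0.645]
 [ 0.041 -0.692 -0.721]]
```

Request:
arm_command(
  commands=[0,-0.04,0.03,0,0,-0.04,0.03,0,0,-0.04,0.03,0,0,-0.04,0.03,0,0,-0.04,0.03,0],
)

```text
clock: 4.4
position: [390.6, 1170.2, 193.6]
ee_rot: [0.883, -0.142, 0.097, -0.437]
contact_force: [-0.3, -0.3, -0.2]
gripper_width: 0.3
```

```bash
python3 st.py
```

```text
4.4 [ 390.612 1170.242  193.555] [ 1.422  1.31   1.407  0.263 -0.77  -0.27 ] 0.27645344252737764 [-0.295 -0.27  -0.2  ]
[[ 0.941 -0.166  0.294]
 [-0.334 -0.578  0.745]
 [ 0.047 -0.799 -0.599]]
```

Request:
arm_command(
  commands=[0,-0.04,0.03,0,0,-0.04,0.03,0,0,-0.04,0.03,0,0,-0.04,0.03,0,0,-0.04,0.03,0],
)

```text
clock: 4.9
position: [398.4, 1192.5, 244.3]
ee_rot: [0.849, -0.137, 0.111, -0.499]
contact_force: [0.4, -0.3, 0.2]
gripper_width: -0.1
```

```bash
python3 st.py
```

```text
4.9 [ 398.388 1192.524  244.262] [ 1.42   1.311  1.407  0.343 -0.634 -0.332] -0.07679810749729418 [ 0.369 -0.34   0.209]
[[ 0.938 -0.122  0.325]
 [-0.343 -0.465  0.816]
 [ 0.052 -0.877 -0.478]]
```

```bash
cat > kin.py <<'E'
import numpy as np
from scipy.optimize import least_squares
from scipy.spatial.transform import Rotation as R
np.set_printoptions(precision=3,suppress=True)
J=np.array([[1.51,.385,.008,0,-1.194,-.259],[1.436,.867,.876,0,-1.585,-.183],[1.423,1.18,1.406,.023,-1.73,-.167],[1.431,1.137,1.408,.061,-1.618,-.168],[1.427,1.209,1.408,.1,-1.364,-.174],[1.426,1.245,1.407,.143,-1.156,-.191],[1.425,1.281,1.407,.195,-.953,-.222],[1.422,1.31,1.407,.263,-.77,-.27],[1.42,1.311,1.407,.343,-.634,-.332]])
P=np.array([[196.453,593.3,203.912],[272.451,821.519,204.279],[305.547,919.153,149.1],[315.8,953.6,203.7],[341.96,1028.24,161.83],[360.54,1084.06,162.38],[377.22,1132.47,171.78],[390.6,1170.24,193.56],[398.39,1192.5,244.26]])
Z=np.array([[0,0,-1],[-.001,-.006,-1],[.032,.062,-.998],[.091,.211,-.973],[.153,.375,-.914],[.207,.52,-.829],[.255,.645,-.721],[.294,.745,-.599],[.325,.816,-.478]])
S4=[1]
def fk(p,j):
    a,z0,L1,f1,L2,f2,Lt,d,c,j10=p
    B=R.from_euler('z',j[0]+j10)
    e=j[2]-j[1]
    W=R.from_euler('y',-(e+c))*R.from_euler('x',S4[0]*j[3])*R.from_euler('y',-(j[4]-c))
    el=np.array([a+L1*np.sin(j[1]+f1),-d,z0+L1*np.cos(j[1]+f1)])
    wr=el+L2*np.array([np.cos(e+f2),0,np.sin(e+f2)])
    T=wr+Lt*W.apply([1,0,0])
    return B.apply(T),B.apply(W.apply([1,0,0])),B.apply(wr),B*W*R.from_euler('x',j[5])
p0=np.array([0,200,450,0,450,0,250.,160,0,0])
def res(p,reg=1):
    o=[]
    for j,x,z in zip(J,P,Z):
        t,zz,_,_=fk(p,j); o+=[t-x,(zz-z)*300]
    return np.r_[np.concatenate(o),(np.array(p)-p0)*np.array([.01,.01,.01,3,.01,3,.01,.01,3,10])*reg]
def fit():
    return least_squares(res,p0,x_scale=[100,100,100,.2,100,.2,100,100,.2,.1])
if __name__=='__main__':
  for s in(1,-1):
    S4[0]=s; q=fit(); print(s,q.x,q.cost); print(q.fun[:54].reshape(9,6))
E
python3 kin.py
```

```text
1 [163.929 303.67  461.572  -0.034 342.37   -0.212 342.254 163.494  -3.164
   0.007] 301.8501279512764
[[ -0.476   4.297   0.755  -0.003  -0.061   0.   ]
 [ -3.265 -10.174  -1.39    0.101   0.252   0.004]
 [ -2.584  -2.97    8.199  -0.023   0.25    0.146]
 [ -1.42    6.706  -4.803  -0.374   0.134  -0.078]
 [ -1.408   1.901   2.534  -0.876   0.581   0.   ]
 [ -0.29    0.819   2.951  -1.29    0.34   -0.017]
 [ -0.082   0.046   2.657  -2.255   0.743   0.066]
 [  2.685  -1.376  -0.417  -2.577   0.704  -0.303]
 [  6.53    0.626 -10.497  -3.291   1.109  -0.313]]
-1 [164.    304.084 461.46   -0.034 342.429  -0.212 342.327 163.004  -0.026
   0.006] 256.76583480969134
[[ -0.625   4.307   0.763  -0.003  -0.061   0.   ]
 [ -3.284 -10.173  -1.408   0.1     0.252   0.004]
 [ -2.538  -2.987   8.199  -0.009   0.244   0.146]
 [ -1.346   6.707  -4.8    -0.336   0.12   -0.077]
 [ -1.322   1.886   2.539  -0.836   0.565   0.   ]
 [ -0.217   0.803   2.959  -1.265   0.325  -0.02 ]
 [ -0.046   0.036   2.666  -2.267   0.736   0.055]
 [  2.654  -1.373  -0.416  -2.651   0.712  -0.328]
 [  6.414   0.658 -10.514  -3.441   1.138  -0.362]]
```

```bash
cat > ik.py <<'E'
from kin import *
S4[0]=-1; p=fit().x
lo=np.array([-3.14,-1.21,-1.07,-3.16,-2.99,-3.1]);hi=np.array([3.14,2.06,1.41,2.05,-.16,3.1])
def ik(t,zd,seeds=60,zw=300):
    best=[]
    rng=np.random.default_rng(0)
    for k in range(seeds):
        x0=rng.uniform(lo,hi); x0[5]=0
        f=lambda x:np.r_[(lambda a:np.r_[a[0]-t,(a[1]-zd)*zw])(fk(p,x)),1e-3*x[5]]
        s=least_squares(f,x0,bounds=(lo,hi)); best.append((s.cost,s.x))
    best.sort(key=lambda b:b[0]); return best
if __name__=='__main__':
  xh=np.array([np.cos(.232),np.sin(.232)]);yh=np.array([-xh[1],xh[0]])
  L=np.array([563,-47.5])
  for off in(-40,0,40):
   for zz in(80,250):
    for az in(-.3,.232,.6):
     for el in(-.25,0,.25):
      t=np.r_[L+25*xh+off*yh,zz]; zd=np.array([np.cos(az)*np.cos(el),np.sin(az)*np.cos(el),np.sin(el)])
      b=ik(t,zd,16)
      got=[]
      for c,x in b:
        if c<1 and not any(np.abs(x[:5]-y[:5]).max()<.2 for y in got): got.append(x)
      print(off,zz,az,el,round(b[0][0],1),[np.round(g[:5],2).tolist()+[round(fk(p,g)[2][2])] for g in got[:3]])
E
time python3 ik.py
```

```text
-40 80 -0.3 -0.25 55.0 []
-40 80 -0.3 0 121.2 []
-40 80 -0.3 0.25 167.6 []
-40 80 0.232 -0.25 0.0 [[0.02, 1.85, -1.0, -2.75, -2.61, 165]]
-40 80 0.232 0 0.0 [[0.01, 1.96, -0.78, -2.6, -2.73, 80]]
-40 80 0.232 0.25 0.0 [[0.02, 2.01, -0.54, -2.55, -2.8, -5]]
-40 80 0.6 -0.25 0.0 [[-0.3, 1.34, -0.73, -2.28, -1.68, 165]]
-40 80 0.6 0 0.0 [[-0.32, 1.56, -0.58, -2.14, -1.95, 80]]
-40 80 0.6 0.25 0.0 [[-0.3, 1.73, -0.38, -2.03, -2.16, -5]]
-40 250 -0.3 -0.25 1658.9 []
-40 250 -0.3 0 1521.6 []
-40 250 -0.3 0.25 48.7 []
-40 250 0.232 -0.25 433.3 []
-40 250 0.232 0 438.0 []
-40 250 0.232 0.25 0.0 [[0.02, 1.85, -1.0, -1.61, -2.96, 165]]
-40 250 0.6 -0.25 0.0 [[-0.3, 0.68, -0.84, -2.24, -1.33, 335]]
-40 250 0.6 0 0.0 [[-0.32, 1.06, -0.84, -2.2, -1.8, 250]]
-40 250 0.6 0.25 0.0 [[-0.3, 1.34, -0.73, -2.06, -2.14, 165]]
0 80 -0.3 -0.25 88.0 []
0 80 -0.3 0 151.3 []
0 80 -0.3 0.25 211.1 []
0 80 0.232 -0.25 1.4 []
0 80 0.232 0 12.0 []
0 80 0.232 0.25 38.8 []
0 80 0.6 -0.25 0.0 [[-0.2, 1.44, -0.81, -2.34, -1.85, 165]]
0 80 0.6 0 0.0 [[-0.23, 1.65, -0.65, -2.17, -2.08, 80]]
0 80 0.6 0.25 0.0 [[-0.2, 1.8
[... 363 characters left out ...]
-0.3 -0.25 61.0 []
40 80 -0.3 0 100.9 []
40 80 -0.3 0.25 160.8 []
40 80 0.232 -0.25 211.8 []
40 80 0.232 0 298.9 []
40 80 0.232 0.25 380.5 []
40 80 0.6 -0.25 0.0 [[-0.09, 1.57, -0.89, -2.39, -2.06, 165]]
40 80 0.6 0 0.0 [[-0.11, 1.75, -0.7, -2.19, -2.24, 80]]
40 80 0.6 0.25 0.0 [[-0.09, 1.88, -0.48, -2.07, -2.39, -5]]
40 250 -0.3 -0.25 1517.3 []
40 250 -0.3 0 1414.8 []
40 250 -0.3 0.25 56.4 []
40 250 0.232 -0.25 1959.6 []
40 250 0.232 0 1780.2 []
40 250 0.232 0.25 192.4 []
40 250 0.6 -0.25 0.0 [[-0.09, 0.81, -1.06, -2.48, -1.6, 335]]
40 250 0.6 0 0.0 [[-0.11, 1.34, -1.05, -2.23, -2.2, 250]]
40 250 0.6 0.25 0.0 [[-0.09, 1.57, -0.89, -1.97, -2.44, 165]]
real	1m5.440s
user	1m4.712s
sys	0m0.266s
```

Request:
arm_command(
  commands=[0.03,-0.034,0.01,0,0.03,-0.034,0.01,0,0.03,-0.034,0.012,0,0.03,-0.034,0.014,0,0.03,-0.034,0.016,0],
)

```text
clock: 5.4
position: [515.9, 1137.0, 336.9]
ee_rot: [0.826, -0.133, 0.124, -0.533]
contact_force: [-0.5, -0.3, -0.4]
gripper_width: 0.1
```

```bash
cat >> st.py <<'E'
M=R.from_quat(s['ee_rot']).as_matrix();z=M[:,2];print('az',np.arctan2(z[1],z[0]),'el',np.arcsin(z[2]))
import sys
if len(sys.argv)>1: print('tool',M.T@np.array(eval(sys.argv[1])))
E
python3 st.py
```

```text
5.4 [ 515.861 1136.951  336.853] [ 1.299  1.215  1.407  0.184 -0.615 -0.129] 0.0893362882562911 [-0.463 -0.297 -0.428]
[[ 0.934 -0.088  0.346]
 [-0.352 -0.396  0.848]
 [ 0.063 -0.914 -0.4  ]]
az 1.1831834053954786 el -0.412054711255154
```

Request:
arm_command(
  commands=[0.035,-0.025,0.02,0,0.035,-0.025,0.02,0,0.035,-0.025,0.02,0,0.035,-0.025,0.02,0,0.035,-0.025,0.02,0],
)

```text
clock: 5.9
position: [646.5, 1066.0, 389.7]
ee_rot: [0.797, -0.137, 0.147, -0.569]
contact_force: [0.7, -0.0, 0.0]
gripper_width: 0.2
```

```bash
python3 st.py
```

```text
5.9 [ 646.514 1065.992  389.699] [ 1.156  1.162  1.407  0.016 -0.559  0.066] 0.23358683072778413 [ 0.703 -0.035  0.03 ]
[[ 0.919 -0.052  0.391]
 [-0.386 -0.314  0.867]
 [ 0.078 -0.948 -0.309]]
az 1.1472788942743708 el -0.3139795040712208
```

Request:
arm_command(
  commands=[0.035,-0.025,0.02,0,0.035,-0.025,0.02,0,0.035,-0.025,0.02,0,0.035,-0.025,0.02,0,0.035,-0.025,0.02,0],
)

```text
clock: 6.4
position: [752.8, 982.9, 445.3]
ee_rot: [0.768, -0.147, 0.176, -0.597]
contact_force: [0.1, -0.7, 0.3]
gripper_width: -0.3
```

```bash
python3 st.py
```

```text
6.4 [752.805 982.929 445.278] [ 1.029  1.107  1.407 -0.128 -0.53   0.222] -0.2555513010454332 [ 0.109 -0.735  0.3  ]
[[ 0.895 -0.016  0.447]
 [-0.437 -0.243  0.866]
 [ 0.094 -0.97  -0.224]]
az 1.0946216572638237 el -0.22631520170482808
```

Request:
arm_command(
  commands=[0.035,-0.02,0.028,0,0.035,-0.02,0.028,0,0.035,-0.02,0.028,0,0.035,-0.02,0.028,0,0.035,-0.02,0.028,0],
)

```text
clock: 6.9
position: [844.7, 907.2, 469.1]
ee_rot: [0.738, -0.163, 0.21, -0.62]
contact_force: [0.1, -1.1, -0.4]
gripper_width: -0.2
```

```bash
python3 st.py
```

```text
6.9 [844.708 907.231 469.141] [ 0.918  1.091  1.407 -0.242 -0.472  0.342] -0.1957815026960247 [ 0.057 -1.056 -0.369]
[[ 0.859  0.02   0.511]
 [-0.5   -0.178  0.848]
 [ 0.108 -0.984 -0.143]]
az 1.0282078658553906 el -0.14377153100902765
```

Request:
arm_command(
  commands=[0.035,-0.02,0.028,0,0.035,-0.02,0.028,0,0.035,-0.02,0.028,0,0.035,-0.02,0.028,0,0.035,-0.02,0.028,0],
)

```text
clock: 7.4
position: [920.5, 822.7, 502.4]
ee_rot: [0.71, -0.181, 0.244, -0.635]
contact_force: [-0.3, -0.1, -0.5]
gripper_width: 0.1
```

```bash
python3 st.py
```

```text
7.4 [920.494 822.687 502.43 ] [ 0.815  1.065  1.407 -0.334 -0.439  0.432] 0.08418169808611964 [-0.273 -0.1   -0.458]
[[ 0.816  0.053  0.576]
 [-0.566 -0.128  0.814]
 [ 0.116 -0.99  -0.074]]
az 0.9552224359957298 el -0.07446689638696685
```

Request:
arm_command(
  commands=[0.035,-0.016,0.03,0,0.035,-0.016,0.03,0,0.035,-0.016,0.03,0,0.035,-0.016,0.03,0,0.035,-0.016,0.03,0],
)

```text
clock: 7.9
position: [987.5, 735.2, 527.0]
ee_rot: [0.682, -0.201, 0.278, -0.645]
contact_force: [-0.1, 0.6, 0.1]
gripper_width: -0.5
```

```bash
python3 st.py
```

```text
7.9 [987.498 735.158 526.958] [ 0.716  1.046  1.407 -0.422 -0.405  0.514] -0.48304251009828914 [-0.065  0.635  0.147]
[[ 0.765  0.085  0.639]
 [-0.633 -0.086  0.769]
 [ 0.12  -0.993 -0.012]]
az 0.8779907014762355 el -0.012260070789483175
```

Request:
arm_command(
  commands=[0.03,-0.016,0.035,0,0.03,-0.016,0.035,0,0.03,-0.016,0.035,0,0.03,-0.016,0.035,0,0.03,-0.016,0.035,0],
)

```text
clock: 8.4
position: [1032.0, 669.8, 550.8]
ee_rot: [0.655, -0.223, 0.312, -0.651]
contact_force: [0.0, 0.1, -0.6]
gripper_width: 0.0
```

```bash
python3 st.py
```

```text
8.4 [1032.017  669.849  550.846] [ 0.66   1.042  1.407 -0.405 -0.349  0.496] 0.03360498449028315 [ 0.029  0.102 -0.611]
[[ 0.705  0.114  0.7  ]
 [-0.699 -0.054  0.713]
 [ 0.119 -0.992  0.041]]
az 0.7949660073234589 el 0.04143985602924318
```

Request:
arm_command(
  commands=[0.03,-0.018,0.035,0,0.03,-0.018,0.035,0,0.03,-0.018,0.035,0,0.03,-0.018,0.035,0,0.03,-0.018,0.035,0],
)

```text
clock: 8.9
position: [1066.5, 595.9, 589.7]
ee_rot: [-0.629, 0.246, -0.345, 0.652]
contact_force: [-0.4, -0.1, -0.8]
gripper_width: -0.2
```

```bash
python3 st.py
```

```text
8.9 [1066.458  595.941  589.679] [ 0.603  1.023  1.407 -0.359 -0.313  0.447] -0.1806751474445202 [-0.37  -0.128 -0.809]
[[ 0.642  0.141  0.754]
 [-0.759 -0.028  0.651]
 [ 0.113 -0.99   0.089]]
az 0.7120600717954388 el 0.08940409439133516
```

```bash
cat > kin2.py <<'E'
import kin
from kin import *
J2=[[1.299,1.215,1.407,.184,-.615,-.129],[1.156,1.162,1.407,.016,-.559,.066],[1.029,1.107,1.407,-.128,-.53,.222],[.918,1.091,1.407,-.242,-.472,.342],[.815,1.065,1.407,-.334,-.439,.432],[.716,1.046,1.407,-.422,-.405,.514],[.66,1.042,1.407,-.405,-.349,.496],[.603,1.023,1.407,-.359,-.313,.447]]
P2=[[515.9,1137,336.9],[646.5,1066,389.7],[752.8,982.9,445.3],[844.7,907.2,469.1],[920.5,822.7,502.4],[987.5,735.2,527],[1032,669.8,550.8],[1066.5,595.9,589.7]]
Z2=[[.346,.848,-.4],[.391,.867,-.309],[.447,.866,-.224],[.511,.848,-.143],[.576,.814,-.074],[.639,.769,-.012],[.7,.713,.041],[.754,.651,.089]]
kin.J=np.vstack([J,J2]);kin.P=np.vstack([P,P2]);kin.Z=np.vstack([Z,Z2])
best=None
for s in(1,-1):
    S4[0]=s; q=fit()
    if best is None or q.cost<best[1].cost: best=(s,q)
S4[0],q=best; p=q.x
lo=np.array([-3.14,-1.21,-1.07,-3.16,-2.99,-3.1]);hi=np.array([3.14,2.06,1.41,2.05,-.16,3.1])
X6=np.array([[.642,.141,.754],[-.759,-.028,.651],[.113,-.99,.089]])
B=fk(p,kin.J[-1])[3].as_matrix()
if __name__=='__main__':
    print(S4,p,q.cost); print(q.fun[:6*17].reshape(17,6)); print(B)
E
python3 kin2.py
```

```text
[-1] [366.882 260.796 422.015  -0.208 226.092  -0.357 318.44  159.354   0.017
   0.003] 1168.3977306597078
[[ -2.268   5.697   2.441  -0.004  -0.061   0.   ]
 [ -4.699 -13.357  -5.405   0.095   0.252   0.004]
 [ -2.212   7.759   2.321   0.005   0.217   0.145]
 [ -2.415  13.507 -19.68   -0.172   0.016  -0.085]
 [ -3.14    5.43   -0.064  -0.22    0.32    0.001]
 [ -2.514   1.476   5.292  -0.051  -0.099   0.014]
 [ -2.378  -1.518   9.277  -0.248   0.083   0.172]
 [  0.708  -4.624   8.923   0.39   -0.24   -0.04 ]
 [  5.01   -4.659  -3.586   0.715  -0.163   0.199]
 [ -0.895   3.626 -15.391  -0.083   0.138  -0.222]
 [ -2.264   4.417  -8.462  -0.74    0.345   0.061]
 [ -1.852   4.318  -6.088  -1.57    0.82    0.02 ]
 [ -1.066  -0.781   4.932  -1.75    0.956   0.172]
 [  0.475  -5.163   7.669  -2.073   1.48   -0.017]
 [  0.647 -10.769  13.592  -2.377   1.994   0.427]
 [  0.323  -8.576   8.971  -2.227   2.12    0.563]
 [  2.3    -4.753  -4.749  -1.73    1.892   0.291]]
[[ 0.748 -0.518  0.415]
 [ 0.657  0.494 -0.569]
 [ 0.09   0.699  0.71 ]]
```

```bash
cat > kin3.py <<'E'
import kin2
from kin2 import *
JJ,PP,ZZ=kin.J.copy(),kin.P.copy(),kin.Z.copy()
S=-1
def fk(p,j):
    a,z0,L1,f1,L2,f2,Lt,d,c,j10,h5,dw=p
    B=R.from_euler('z',j[0]+j10); e=j[2]-j[1]
    A4=R.from_euler('y',-(e+c))*R.from_euler('x',S*j[3]); W=A4*R.from_euler('y',-(j[4]-c))
    el=np.array([a+L1*np.sin(j[1]+f1),-d,z0+L1*np.cos(j[1]+f1)])
    wr=el+L2*np.array([np.cos(e+f2),0,np.sin(e+f2)])
    T=wr+A4.apply([0,-dw,0])+W.apply([Lt,0,h5])
    return B.apply(T),B.apply(W.apply([1,0,0])),B.apply(wr),B*W*R.from_euler('x',-j[5])
p0=np.array([0,200,450,0,450,0,250.,80,0,0,0,80])
def res(p):
    o=[]
    for j,x,z in zip(JJ,PP,ZZ):
        t,zz,_,_=fk(p,j); o+=[t-x,(zz-z)*300]
    return np.r_[np.concatenate(o),(np.array(p)-p0)*np.array([.01,.01,.01,2,.01,2,.01,.003,3,10,.01,.003])]
q=least_squares(res,p0,x_scale=[100,100,100,.2,100,.2,100,100,.2,.1,50,50],loss='soft_l1',f_scale=3)
p=q.x
if __name__=='__main__':
    print(p,q.cost); print(q.fun[:6*17].reshape(17,6)[:,:3])
    M=fk(p,JJ[-1])[3].as_matrix(); print(M.T@X6)
E
python3 kin3.py
```

```text
[ -2.395 160.43  565.947   0.002 422.349   0.001 325.544  -1.742  -0.001
   0.      0.463 161.695] 3.298069060045933
[[-0.14  -0.007 -0.099]
 [ 0.31   0.019  0.218]
 [ 0.358 -0.057 -0.095]
 [-0.445  0.054 -0.128]
 [-0.233  0.055  0.301]
 [ 0.246 -0.175 -0.154]
 [-0.553  0.254 -0.333]
 [ 0.219 -0.164  0.121]
 [ 0.307 -0.088  0.295]
 [-0.345  0.137 -0.379]
 [ 0.441 -0.25  -0.002]
 [-0.439  0.263  0.356]
 [-0.095  0.072  0.389]
 [ 0.231 -0.064 -0.522]
 [-0.085 -0.019  0.257]
 [-0.082  0.394 -0.143]
 [ 0.244 -0.562 -0.083]]
[[ 0.001 -0.     1.   ]
 [-1.001  0.     0.001]
 [-0.    -1.    -0.   ]]
```

```bash
cat > plan.py <<'E'
from kin3 import *
import sys
FL=R.from_matrix([[0,0,1],[-1,0,0],[0,-1,0.]])
def pose(j): t,_,w,Rm=fk(p,j); return t,Rm*FL,w
def step(j,T,Rt,n=30):
    f=lambda x:(lambda a:np.r_[(a[0]-T)/10,(a[1]*Rt.inv()).as_rotvec()*30,(x-j)*.02])(pose(x))
    s=least_squares(f,np.clip(j,lo+1e-4,hi-1e-4),bounds=(lo,hi)); return s.x
def run(j,way,Rt,N=50.,verb=True):
    t=pose(j)[0]; out=[]
    for wp in way:
        wp=np.array(wp,float); n=max(1,int(np.ceil(np.linalg.norm(wp-t)/N))); t0=t.copy(); mx=0
        for k in range(1,n+1):
            T=t0+(wp-t0)*k/n; jn=step(j,T,Rt); mx=max(mx,np.abs(jn-j).max()); j=jn
        a=pose(j); t=wp
        B=R.from_euler('z',j[0]); el=B.apply([566*np.sin(j[1]),0,160+566*np.cos(j[1])])
        if verb: print(wp,'err',round(np.linalg.norm(a[0]-wp),1),round((a[1]*Rt.inv()).magnitude(),3),'mx',round(mx,2),'j',j.round(2),'wr',a[2].round(),'el',el.round())
    return j
xh=np.array([np.cos(.232),np.sin(.232),0]);yh=np.array([-xh[1],xh[0],0]);L=np.array([563,-47.5,0])
E
cat > pl1.py <<'E'
from plan import *
j=JJ[-1].copy();Rt=pose(j)[1]
under=lambda off,z,dep=25:L+dep*xh+off*yh+[0,0,z]
for off in(-60,0,60):
  print(off)
  run(j,[[800,380,550],[550,180,500],[450,50,450],[450,-80,300],under(off,80,-80),under(off,75),under(off,245),],Rt)
E
python3 pl1.py
```

```text
-60
[800. 380. 550.] err 0.0 0.0 mx 0.33 j [ 0.21  0.3   0.24 -1.86 -0.52  1.97] wr [573. 125. 676.] el [163.  35. 701.]
[550. 180. 500.] err 0.0 0.0 mx 0.11 j [-0.25 -0.12 -0.36 -1.84 -1.01  2.03] wr [330. -82. 623.] el [-67.  17. 722.]
[450.  50. 450.] err 0.0 0.0 mx 0.13 j [-0.75 -0.14 -0.5  -1.69 -1.5   2.06] wr [ 233. -215.  571.] el [-56.  52. 721.]
[450. -80. 300.] err 0.0 0.0 mx 0.13 j [-0.96  0.35 -0.48 -1.56 -1.7   2.51] wr [ 275. -388.  380.] el [ 111. -158.  692.]
[ 498.939 -124.286   80.   ] err 0.0 0.0 mx 0.12 j [-0.92  0.92 -0.35 -1.54 -1.67  2.95] wr [ 351. -456.  100.] el [ 274. -358.  503.]
[ 601.126 -100.144   75.   ] err 0.0 0.0 mx 0.05 j [-0.77  0.93 -0.23 -1.69 -1.62  2.85] wr [ 448. -428.  110.] el [ 328. -315.  498.]
[ 601.126 -100.144  245.   ] err 0.0 0.0 mx 0.09 j [-0.77  0.57 -0.26 -1.7  -1.58  2.52] wr [ 426. -409.  325.] el [ 221. -213.  636.]
0
[800. 380. 550.] err 0.0 0.0 mx 0.33 j [ 0.21  0.3   0.24 -1.86 -0.52  1.97] wr [573. 125. 676.] el [163.  35. 701.]
[550. 180. 500.] err 0.0 0.0 mx 0.11 j [-0.25 -0.12 -0.36 -1.84 -1.01  2.03] wr [330. -82. 623.
[... 838 characters left out ...]
-1.84 -1.01  2.03] wr [330. -82. 623.] el [-67.  17. 722.]
[450.  50. 450.] err 0.0 0.0 mx 0.13 j [-0.75 -0.14 -0.5  -1.69 -1.5   2.06] wr [ 233. -215.  571.] el [-56.  52. 721.]
[450. -80. 300.] err 0.0 0.0 mx 0.13 j [-0.96  0.35 -0.48 -1.56 -1.7   2.51] wr [ 275. -388.  380.] el [ 111. -158.  692.]
[471.348  -7.501  80.   ] err 12.6 0.059 mx 0.15 j [-0.8   0.91 -0.54 -1.61 -1.63  3.1 ] wr [ 348. -354.   87.] el [ 312. -320.  507.]
[573.535  16.641  75.   ] err 0.0 0.0 mx 0.07 j [-0.64  0.95 -0.44 -1.8  -1.62  3.08] wr [ 430. -317.   75.] el [ 369. -274.  490.]
[573.535  16.641 245.   ] err 0.0 0.0 mx 0.11 j [-0.64  0.51 -0.47 -1.8  -1.52  2.68] wr [ 410. -303.  304.] el [ 221. -164.  654.]
```

The fit is now sub-mm: shoulder at 160 mm, links 566/422/325 mm, and a 161 mm wrist offset. A path exists. I'll level the tool slightly first, so the wrist stays clear of the table.

Request:
arm_command(
  commands=[0,0.03,0.04,0,0,0.03,0.04,0,0,0.03,0.04,0,0,0.03,0.04,0,0,0.03,0.04,0],
)

```text
clock: 9.4
position: [1107.0, 636.2, 434.7]
ee_rot: [-0.626, 0.253, -0.354, 0.647]
contact_force: [0.4, 0.5, 0.8]
gripper_width: -0.1
```

```bash
python3 st.py
```

```text
9.4 [1106.962  636.224  434.675] [ 0.616  1.175  1.407 -0.457 -0.16   0.562] -0.10045637294652075 [0.389 0.493 0.76 ]
[[ 0.622  0.141  0.77 ]
 [-0.774 -0.035  0.632]
 [ 0.116 -0.989  0.087]]
az 0.6868162495986077 el 0.08728834898079564
```

Request:
arm_command(
  commands=[0,0.03,0.04,0,0,0.03,0.04,0,0,0.03,0.04,0,0,0.03,0.04,0,0,0.03,0.04,0],
)

```text
clock: 9.9
position: [1117.8, 658.2, 277.6]
ee_rot: [-0.634, 0.252, -0.349, 0.643]
contact_force: [-0.1, -0.6, -1.0]
gripper_width: 0.1
```

```bash
python3 st.py
```

```text
9.9 [1117.784  658.211  277.567] [ 0.555  1.261  1.407 -1.083 -0.16   1.186] 0.06174008692293295 [-0.101 -0.631 -0.952]
[[ 0.63   0.129  0.765]
 [-0.767 -0.046  0.64 ]
 [ 0.118 -0.991  0.07 ]]
az 0.6962242721596619 el 0.06995919060783035
```

Request:
arm_command(
  commands=[0,0.025,0.04,0,0,0.025,0.04,0,0,0.025,0.04,0,0,0.02,0.04,0,0,0.02,0.04,0],
)

```text
clock: 10.4
position: [1114.2, 675.3, 165.8]
ee_rot: [0.635, -0.264, 0.356, -0.633]
contact_force: [-0.5, -0.5, -0.6]
gripper_width: 0.5
```

```bash
python3 st.py
```

```text
10.4 [1114.176  675.262  165.766] [ 0.505  1.351  1.407 -1.57  -0.16   1.679] 0.46261128808441615 [-0.494 -0.522 -0.586]
[[ 0.608  0.116  0.786]
 [-0.785 -0.059  0.616]
 [ 0.118 -0.992  0.055]]
az 0.6652902791129761 el 0.05504882095690158
```

Request:
arm_command(
  commands=[0,0.015,0.045,0,0,0.012,0.045,0,0,0.01,0.045,0,0,0.01,0.045,0,0,0.005,0.045,0],
)

```text
clock: 10.9
position: [1106.7, 689.2, 121.6]
ee_rot: [0.632, -0.273, 0.365, -0.627]
contact_force: [-0.1, -0.9, -0.5]
gripper_width: -0.1
```

```bash
python3 st.py
```

```text
10.9 [1106.72   689.204  121.571] [ 0.483  1.402  1.406 -1.873 -0.16   1.987] -0.07009384188857601 [-0.121 -0.859 -0.541]
[[ 0.584  0.111  0.804]
 [-0.803 -0.065  0.593]
 [ 0.119 -0.992  0.051]]
az 0.6352173888402797 el 0.051397380983642896
```

Request:
arm_command(
  commands=[-0.035,-0.03,0.01,0,-0.035,-0.03,0.01,0,-0.035,-0.03,0.01,0,-0.035,-0.03,0.02,0,-0.035,-0.03,0.02,0],
)

```text
clock: 11.4
position: [1010.4, 836.9, 225.7]
ee_rot: [-0.603, 0.264, -0.386, 0.646]
contact_force: [0.1, 0.8, 0.2]
gripper_width: -0.2
```

```bash
python3 st.py
```

```text
11.4 [1010.39   836.868  225.69 ] [ 0.564  1.422  1.406 -2.783 -0.16   2.906] -0.17296027927012725 [0.084 0.766 0.222]
[[ 0.563  0.181  0.807]
 [-0.817 -0.025  0.576]
 [ 0.125 -0.983  0.134]]
az 0.6198311507045842 el 0.13426255791658886
```

Pulling left raised the tool's elevation instead. I'll model the row behaviour offline against the logged moves, then plan from that and stop probing on the arm.

```bash
cat > sim.py <<'E'
from plan import *
VM=np.array([2.79,2.79,3.14,3.14,3.14,3.14])*.07
def row(j,r,wr=300.,lag=1.0):
    t,Rm,_=pose(j)
    T=t+Rm.apply(np.array(r[:3])*1000); Rt=Rm*R.from_euler('z',r[3],degrees=True)
    f=lambda x:(lambda a:np.r_[(a[0]-T)/10,(a[1]*Rt.inv()).as_rotvec()*wr/10,(x-j)*.02])(pose(x))
    l=np.maximum(lo,j-VM);h=np.minimum(hi,j+VM)
    j0=np.clip(j,l+1e-6,h-1e-6); l=np.minimum(l,j0-1e-6);h=np.maximum(h,j0+1e-6)
    s=least_squares(f,j0,bounds=(l,h)); return j+(s.x-j)*lag
def call(j,rows,**k):
    for r in rows: j=row(j,r,**k)
    return j
def info(j):
    t,Rm,_=pose(j); z=Rm.apply([0,0,1]); return t.round(0),'az %.3f el %.3f'%(np.arctan2(z[1],z[0]),np.arcsin(z[2])),j.round(2)
if __name__=='__main__':
  for wr in(150,300,600,1000):
    j=JJ[-1].copy(); print(wr)
    for rows in ([[0,.03,.04,0]]*5,[[0,.03,.04,0]]*5,[[0,.025,.04,0]]*3+[[0,.02,.04,0]]*2,[[0,.015,.045,0],[0,.012,.045,0],[0,.01,.045,0],[0,.01,.045,0],[0,.005,.045,0]],[[-.035,-.03,.01,0]]*3+[[-.035,-.03,.02,0]]*2):
        j=call(j,rows,wr=wr); print(*info(j))
E
python3 sim.py
```

```text
150
[1123.  641.  422.] az 0.530 el -0.041 [ 0.64  1.33  1.41  0.74 -0.16 -0.63]
[1162.  635.  241.] az 0.351 el -0.121 [ 0.51  1.51  1.35  1.82 -0.16 -1.71]
[1183.  598.  101.] az 0.305 el -0.195 [ 0.45  1.62  1.36  1.99 -0.16 -1.89]
[1194.  560.   19.] az 0.276 el -0.268 [ 0.43  1.68  1.35  1.94 -0.16 -1.84]
[1119.  712.  130.] az 0.412 el -0.206 [ 0.57  1.58  1.33  1.87 -0.16 -1.79]
300
[1112.  644.  425.] az 0.638 el 0.004 [ 0.65  1.25  1.41  0.09 -0.16  0.01]
[1133.  662.  255.] az 0.587 el -0.158 [ 0.66  1.42  1.41  0.44 -0.16 -0.34]
[1142.  664.  109.] az 0.477 el -0.273 [ 0.62  1.6   1.41  1.05 -0.16 -0.94]
[1150.  646.   15.] az 0.363 el -0.298 [ 0.53  1.68  1.35  1.75 -0.16 -1.63]
[1063.  789.  115.] az 0.456 el -0.237 [ 0.66  1.57  1.28  1.81 -0.2  -1.72]
600
[1105.  645.  423.] az 0.693 el 0.080 [ 0.62  1.19  1.41 -0.46 -0.16  0.56]
[1113.  668.  269.] az 0.704 el 0.063 [ 0.56  1.27  1.41 -1.07 -0.16  1.17]
[1105.  691.  163.] az 0.681 el 0.052 [ 0.52  1.35  1.41 -1.54 -0.16  1.65]
[1093.  711.  127.] az 0.658 el 0.055 [ 0.5   1.4   1.41 -1.84 -0.16  1.95]
[975. 865. 247.] az 0.642 el 0.099 [ 0.59  1.35  1.29 -2.83 -0.16  2.94]
1000
[1102.  650.  420.] az 0.701 el 0.090 [ 0.62  1.18  1.41 -0.53 -0.16  0.63]
[1109.  674.  269.] az 0.702 el 0.083 [ 0.55  1.27  1.41 -1.19 -0.16  1.29]
[1100.  698.  168.] az 0.690 el 0.078 [ 0.5   1.36  1.41 -1.71 -0.19  1.81]
[1086.  722.  138.] az 0.678 el 0.076 [ 0.5   1.39  1.41 -1.91 -0.19  2.01]
[959. 872. 256.] az 0.669 el 0.095 [ 0.61  1.3   1.25 -2.74 -0.16  2.84]
```

```bash
cat > srch.py <<'E'
from sim import *
from concurrent.futures import ProcessPoolExecutor
import os
j0=np.array([.564,1.422,1.406,-2.783,-.16,2.906])
def dec(v):
    rows=[]
    for k in range(3):
        d=v[4*k:4*k+3]; d=d/max(np.linalg.norm(d),1e-6)*.05
        rows.append([*np.round(d,3),float(np.round(8*np.clip(v[4*k+3],-1,1)))])
    return rows
def ev(v):
    j=j0.copy(); pen=0; best=(9e9,0)
    for k,r in enumerate(dec(v)):
        j=call(j,[r]*5,wr=550); t,Rm,_=pose(j); z=Rm.apply([0,0,1]); az=np.arctan2(z[1],z[0]);el=np.arcsin(z[2])
        pen+=max(0,110-t[2])/100+max(0,.45-j[0])*10+max(0,.45-np.arctan2(t[1],t[0]))*10
        c=pen+10*abs(el+.08)+5*max(0,abs(az-.7)-.08)+.2*k+ .3*max(0,j[5]-2.6)
        if c<best[0]: best=(c,k)
    return best
if __name__=='__main__':
    rng=np.random.default_rng(1); mu=np.zeros(12);sd=np.ones(12)
    with ProcessPoolExecutor(os.cpu_count()) as ex:
        for it in range(8):
            V=mu+sd*rng.normal(size=(64,12)); 
            if it: V[0]=mu
            C=list(ex.map(ev,V)); o=np.argsort([c[0] for c in C])[:8]; mu=V[o].mean(0); sd=V[o].std(0)+.08
            b=V[o[0]]; print(it,C[o[0]],flush=True)
    j=j0.copy()
    for r in dec(b): j=call(j,[r]*5,wr=550); print(r,*info(j))
E
nproc; export OMP_NUM_THREADS=1; time timeout 500 python3 srch.py
```

```text
4
0 (np.float64(0.9841033753290506), 1)
1 (np.float64(1.110998667941924), 0)
2 (np.float64(0.8617589139467285), 1)
3 (np.float64(0.6895398776911756), 1)
4 (np.float64(0.5141974147535415), 1)
5 (np.float64(0.368286035529148), 1)
6 (np.float64(0.38915309884848814), 1)
7 (np.float64(0.3512658659698315), 1)
[np.float64(0.018), np.float64(-0.034), np.float64(-0.031), -7.0] [920. 725. 407.] az 0.691 el 0.087 [ 0.52  0.86  0.78 -2.37 -0.25  3.1 ]
[np.float64(-0.004), np.float64(0.0), np.float64(-0.05), -8.0] [771. 575. 445.] az 0.761 el -0.080 [ 0.55  0.43  0.33 -1.67 -0.21  3.1 ]
[np.float64(-0.046), np.float64(-0.001), np.float64(0.02), -8.0] [873. 627. 275.] az 0.802 el -0.281 [ 0.66  0.73  0.54 -1.   -0.16  3.1 ]
real	1m34.243s
user	5m23.021s
sys	0m0.621s
```

Request:
arm_command(
  commands=[0.018,-0.034,-0.031,-7,0.018,-0.034,-0.031,-7,0.018,-0.034,-0.031,-7,0.018,-0.034,-0.031,-7,0.018,-0.034,-0.031,-7],
)

```text
clock: 11.9
position: [924.0, 728.8, 351.4]
ee_rot: [0.69, -0.058, 0.511, -0.509]
contact_force: [-0.1, 1.8, 0.6]
gripper_width: -0.2
```

```bash
python3 st.py
```

```text
11.9 [924.036 728.814 351.365] [ 0.52   0.904  0.753 -2.382 -0.262  3.096] -0.16389300103529572 [-0.07   1.805  0.609]
[[ 0.47   0.44   0.765]
 [-0.6   -0.476  0.643]
 [ 0.647 -0.761  0.041]]
az 0.6988991999092833 el 0.040688993577655194
```

```bash
python3 - <<'E'
from sim import *
j0=np.array([.52,.904,.753,-2.382,-.262,3.096])
for ro in(-4,-6,-8):
    j=call(j0,[[-.004,0,-.05,ro]]*5,wr=550);print(ro,*info(j))
    j=call(j,[[0,0,-.05,8]]*5,wr=550);print(ro,*info(j))
E
```

```text
-4 [769. 572. 382.] az 0.787 el -0.089 [ 0.45  0.49  0.23 -2.02 -0.37  3.1 ]
-4 [593. 396. 404.] az 0.787 el -0.089 [ 0.26  0.1  -0.27 -2.   -0.59  2.45]
-6 [773. 576. 390.] az 0.783 el -0.110 [ 0.5   0.48  0.28 -1.86 -0.3   3.1 ]
-6 [597. 401. 418.] az 0.783 el -0.110 [ 0.3   0.08 -0.22 -1.9  -0.51  2.5 ]
-8 [776. 580. 397.] az 0.774 el -0.128 [ 0.54  0.48  0.32 -1.69 -0.23  3.1 ]
-8 [599. 407. 429.] az 0.774 el -0.128 [ 0.36  0.07 -0.18 -1.81 -0.43  2.57]
```

Request:
arm_command(
  commands=[-0.004,0,-0.05,-3,-0.004,0,-0.05,-3,-0.004,0,-0.05,-3,-0.004,0,-0.05,-3,-0.004,0,-0.05,-3],
)

```text
clock: 12.4
position: [774.5, 569.9, 400.2]
ee_rot: [0.723, 0.062, 0.528, -0.441]
contact_force: [0.9, -0.3, 0.1]
gripper_width: 0.2
```

```bash
python3 st.py
```

```text
12.4 [774.533 569.867 400.189] [ 0.438  0.488  0.231 -2.081 -0.396  3.096] 0.179187164846526 [ 0.916 -0.337  0.117]
[[ 0.434  0.556  0.709]
 [-0.376 -0.603  0.704]
 [ 0.818 -0.572 -0.052]]
az 0.781862038006903 el -0.05251744805793815
```

```bash
cat > pl2.py <<'E'
from sim import *
import sys
j=np.array(eval(sys.argv[1]));way=eval(sys.argv[2]);roll=float(sys.argv[3])
M0=pose(j)[1]
done=0
for wp in way:
    wp=np.array(wp,float)
    for k in range(60):
        t,Rm,_=pose(j); d=wp-t
        if np.linalg.norm(d)<6: break
        dd=d*min(1,48/np.linalg.norm(d)); r=min(8,roll-done)
        done+=r
        j=row(j,[*(Rm.inv().apply(dd)/1000),r],wr=550)
    a=pose(j); el=R.from_euler('z',j[0]).apply([566*np.sin(j[1]),0,160+566*np.cos(j[1])]); z=a[1].apply([0,0,1])
    wc=a[0]-325*z
    print(wp.round(),k,*info(j),'roll',done,'wr',a[2].round(),'wc',wc.round(),'el',el.round())
print(pose(j)[1].as_matrix())
E
for off in 20 45; do python3 - <<E
import subprocess
from plan import *
u=lambda dep,z:(L+dep*xh+$off*yh+[0,0,z]).round().tolist()
w=[[500,320,420],[360,80,350],[400,-60,250],u(-90,150),u(-60,75),u(28,75),u(28,245)]
print(subprocess.run(['python3','pl2.py','[.438,.488,.231,-2.081,-.396,3.096]',str(w),'145'],capture_output=True,text=True).stdout)
E
done
```

```text
[500. 320. 420.] 8 [500. 320. 420.] az 0.781 el -0.054 [ 0.13 -0.12 -0.46 -1.91 -0.7   1.89] roll 64 wr [327.  44. 581.] wc [269.  92. 438.] el [-66.  -9. 722.]
[360.  80. 350.] 6 [360.  80. 350.] az 0.781 el -0.054 [-0.82 -0.15 -0.68 -1.51 -1.57  1.11] roll 112 wr [ 192. -201.  507.] wc [ 129. -148.  368.] el [-58.  62. 720.]
[400. -60. 250.] 4 [400. -60. 250.] az 0.781 el -0.054 [-0.96  0.34 -0.54 -1.4  -1.64  0.91] roll 144 wr [ 261. -374.  370.] wc [ 169. -288.  268.] el [ 107. -154.  694.]
[471. -49. 150.] 3 [471. -49. 150.] az 0.781 el -0.054 [-0.83  0.63 -0.5  -1.51 -1.54  1.13] roll 145.0 wr [ 345. -379.  238.] wc [ 240. -277.  168.] el [ 223. -246.  619.]
[500. -42.  75.] 2 [500. -42.  75.] az 0.781 el -0.054 [-0.79  0.82 -0.45 -1.56 -1.52  1.28] roll 145.0 wr [ 380. -379.  140.] wc [ 269. -270.   93.] el [ 293. -295.  544.]
[586. -22.  75.] 2 [586. -22.  75.] az 0.781 el -0.054 [-0.66  0.82 -0.34 -1.67 -1.47  1.17] roll 145.0 wr [ 462. -354.  157.] wc [ 355. -250.   93.] el [ 329. -253.  545.]
[586. -22. 245.] 4 [586. -22. 245.] az 0.781 el -0.054 [-0.64  0.44 -0.32 -1.63 -
[... 730 characters left out ...]
.62 -0.55 -1.53 -1.53  1.17] roll 145.0 wr [ 341. -356.  231.] wc [ 234. -252.  168.] el [ 227. -239.  620.]
[494. -18.  75.] 2 [494. -18.  75.] az 0.781 el -0.054 [-0.76  0.83 -0.5  -1.58 -1.51  1.33] roll 145.0 wr [ 375. -357.  132.] wc [ 263. -246.   93.] el [ 302. -289.  542.]
[580.   3.  75.] 2 [580.   3.  75.] az 0.781 el -0.054 [-0.63  0.82 -0.38 -1.7  -1.46  1.21] roll 145.0 wr [ 458. -331.  150.] wc [ 349. -225.   93.] el [ 336. -244.  545.]
[580.   3. 245.] 4 [580.   3. 245.] az 0.781 el -0.054 [-0.61  0.42 -0.36 -1.66 -1.41  0.79] roll 145.0 wr [ 434. -303.  376.] wc [ 349. -225.  263.] el [ 191. -134.  676.]
[[-0.038 -0.704  0.709]
 [-0.039  0.71   0.703]
 [-0.999 -0.001 -0.054]]
```

```bash
cat > rows.py <<'E'
# rows.py target roll_per_row n maxstep : prints rows (tool axes) toward world target from the measured pose
from h import *
import sys
T=np.array(eval(sys.argv[1]),float);ro=float(sys.argv[2]);n=int(sys.argv[3]);ms=float(sys.argv[4]) if len(sys.argv)>4 else 45
s=arm.read_state();t=np.array(s['position']);M=R.from_quat(s['ee_rot'])
z=M.apply([0,0,1]);print(t.round(1),np.array(s['joints']).round(2),'az %.3f el %.3f'%(np.arctan2(z[1],z[0]),np.arcsin(z[2])),'F',np.round(s['contact_force'],1),'xz,yz',M.as_matrix()[2,:2].round(3),s['clock'])
o=[]
for k in range(n):
    d=T-t;L=np.linalg.norm(d); d=d*min(1,ms/max(L,1e-6)); o+=[*np.round(M.inv().apply(d)/1000,3).tolist(),ro]; t=t+d; M=M*R.from_euler('z',ro,degrees=True)
print(o,'end',t.round())
E
python3 rows.py '[500,320,410]' 8 10 45
```

```text
[774.5 569.9 400.2] [ 0.44  0.49  0.23 -2.08 -0.4   3.1 ] az 0.782 el -0.053 F [ 0.9 -0.3  0.1] xz,yz [ 0.818 -0.572] 12.4
[-0.002, -0.001, -0.045, 8.0, -0.002, -0.001, -0.045, 8.0, -0.002, -0.0, -0.045, 8.0, -0.002, -0.0, -0.045, 8.0, -0.002, 0.0, -0.045, 8.0, -0.002, 0.001, -0.045, 8.0, -0.002, 0.001, -0.045, 8.0, -0.002, 0.001, -0.045, 8.0, -0.0, 0.0, -0.011, 8.0, 0.0, 0.0, 0.0, 8.0] end [500. 320. 410.]
```

Request:
arm_command(
  commands=[-0.002,0,-0.045,8,-0.002,0,-0.045,8,-0.002,0,-0.045,8,-0.002,0,-0.045,8,-0.002,0,-0.045,8],
)

```text
clock: 12.9
position: [602.8, 407.3, 413.5]
ee_rot: [0.696, -0.195, 0.343, -0.6]
contact_force: [0.9, -1.1, 1.6]
gripper_width: -0.1
```

Request:
arm_command(
  commands=[-0.002,0,-0.045,8,-0.002,0,-0.045,8,-0.002,0,-0.045,8,-0.002,0,-0.02,8,-0.002,0,-0.01,8],
)

```text
clock: 13.4
position: [469.5, 289.5, 423.8]
ee_rot: [-0.581, 0.429, -0.113, 0.682]
contact_force: [0.1, 0.9, 0.8]
gripper_width: 0.3
```

```bash
python3 rows.py '[390,80,350]' 8 7 42
```

```text
[469.5 289.5 423.8] [ 0.07 -0.2  -0.52 -1.87 -0.74  1.53] az 0.770 el -0.043 F [0.1 0.9 0.8] xz,yz [-0.454 -0.89 ] 13.4
[0.022, 0.005, -0.036, 8.0, 0.022, 0.002, -0.036, 8.0, 0.022, -0.001, -0.036, 8.0, 0.022, -0.004, -0.036, 8.0, 0.021, -0.007, -0.036, 8.0, 0.012, -0.006, -0.022, 8.0, 0.0, 0.0, 0.0, 8.0] end [390.  80. 350.]
```

Request:
arm_command(
  commands=[0.022,0.005,-0.036,8,0.022,0.002,-0.036,8,0.022,-0.001,-0.036,8,0.022,-0.004,-0.036,8,0.021,-0.007,-0.036,8],
)

```text
clock: 13.9
position: [389.2, 100.2, 365.1]
ee_rot: [-0.398, 0.6, 0.133, 0.681]
contact_force: [3.1, -0.9, -0.7]
gripper_width: 0.1
```

```bash
python3 rows.py '[410,-40,240]' 5 5 38; python3 - <<'E'
from h import *
snap('scene','s1.png')
E
```

```text
[389.2 100.2 365.1] [-0.69 -0.16 -0.66 -1.59 -1.47  0.89] az 0.778 el -0.036 F [ 3.1 -0.9 -0.7] xz,yz [-0.923 -0.383] 13.9
[0.033, -0.011, -0.016, 5.0, 0.031, -0.014, -0.016, 5.0, 0.03, -0.017, -0.016, 5.0, 0.029, -0.019, -0.016, 5.0, 0.026, -0.021, -0.016, 5.0] end [410. -40. 240.]
```

View pics/s1.png

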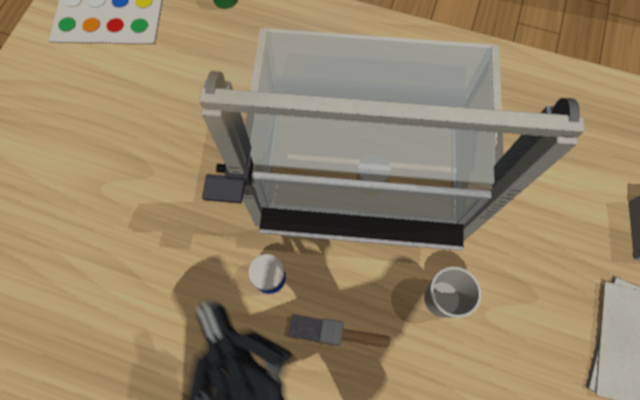

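The scene view (s1) shows the shut fingers pointing obliquely forward from about (240,350) to the tip at (210,310). All the objects are undisturbed. Next I'll bring the hand in front of the lip.

Request:
arm_command(
  commands=[0.033,-0.011,-0.016,5,0.031,-0.014,-0.016,5,0.03,-0.017,-0.016,5,0.029,-0.019,-0.016,5,0.026,-0.021,-0.016,3],
)

```text
clock: 14.45
position: [404.8, -58.0, 237.2]
ee_rot: [-0.265, 0.673, 0.255, 0.641]
contact_force: [0.7, 1.0, 0.9]
gripper_width: -0.1
```

```bash
python3 rows.py '[470,-35,145]' 0 5 30; python3 - <<'E'
from h import *
snap('scene','s2.png');s=arm.read_state();print(proj('scene',s['position']))
E
```

```text
[404.8 -58.  237.2] [-0.96  0.37 -0.57 -1.43 -1.62  0.94] az 0.753 el -0.047 F [0.7 1.  0.9] xz,yz [-0.999  0.004] 14.45
[0.023, -0.007, 0.018, 0.0, 0.023, -0.007, 0.018, 0.0, 0.023, -0.007, 0.018, 0.0, 0.019, -0.006, 0.015, 0.0, 0.0, 0.0, 0.0, 0.0] end [470. -35. 145.]
[342.27608068 327.68128157]
```

View pics/s2.png

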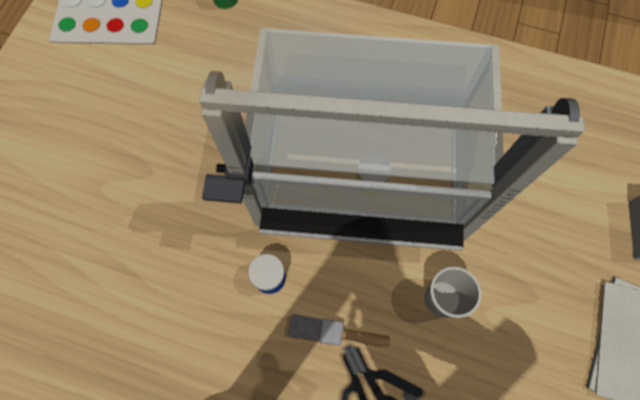

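```bash
python3 - <<'E'
from h import *
im=cv2.imread('pics/s2.png'); a=cv2.resize(im[300:400,290:450],None,fx=5,fy=5,interpolation=cv2.INTER_CUBIC); cv2.imwrite('pics/s2z.png',a)
print(proj('scene',[389.2,100.2,365.1]))
snap('top','t2.png');s=arm.read_state();print(proj('top',s['position']),s['position'])
E
```

```text
[200.25253073 285.08107165]
[375.80847584 309.83018414] [405.83394981 -59.92379517 234.39170199]
```

View pics/s2z.png

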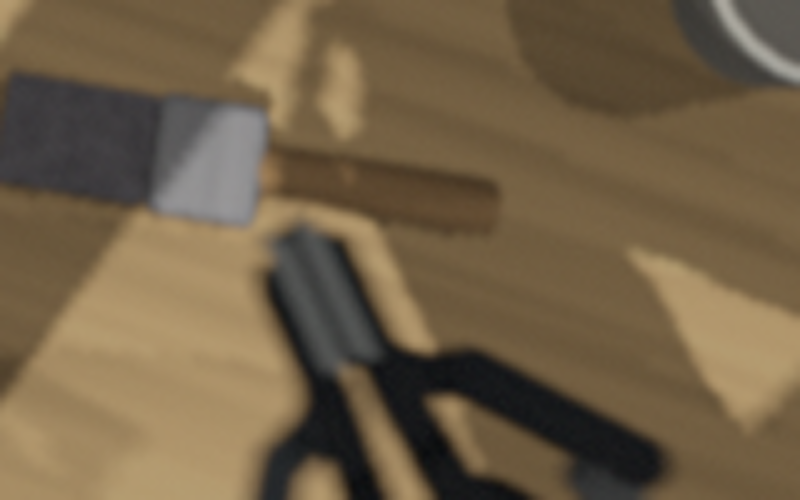

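View pics/t2.png

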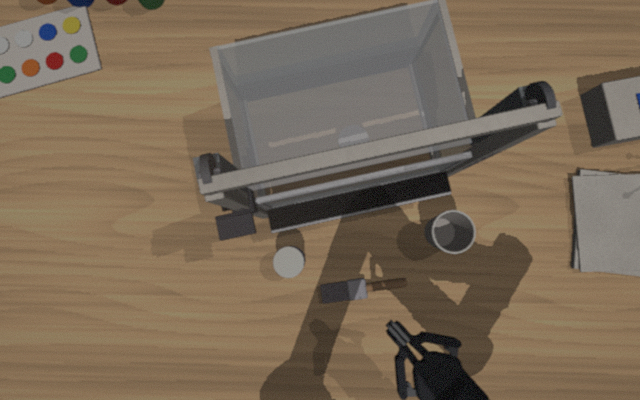

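```bash
python3 - <<'E'
from h import *
pts={'scene':(350.5,346),'top':(393,323)}
A=[]
for n,(u,v) in pts.items():
    i=arm.camera_info(n);K=np.array(i['camera_matrix']);T=np.linalg.inv(np.array(i['world_from_camera']));P=K@T[:3]
    A+= [u*P[2]-P[0],v*P[2]-P[1]]
_,_,V=np.linalg.svd(np.array(A)/1);X=V[-1];X=X[:3]/X[3];s=arm.read_state()
print(X,X-np.array(s['position']),R.from_quat(s['ee_rot']).inv().apply(X-np.array(s['position'])))
print(s['gripper_width'],[proj(n,X) for n in pts])
print(proj('scene',[404.8,-58,237.2]))
E
```

```text
[387.71680167 -81.03352119 248.09932309] [-18.11714815 -21.10972602  13.7076211 ] [-12.40718573  -2.90588586 -28.27309738]
-0.26191170807305864 [array([352.64567749, 345.62112754]), array([390.92260834, 324.02757406])]
[339.24903602 327.32466695]
```

Request:
arm_command(
  commands=[0.023,-0.006,0.018,0,0.023,-0.006,0.018,0,0.023,-0.006,0.018,0,0.019,-0.006,0.015,0,0,0,0,0],
)

```text
clock: 15.05
position: [472.6, -35.2, 141.4]
ee_rot: [-0.266, 0.675, 0.25, 0.641]
contact_force: [0.3, -0.1, -0.6]
gripper_width: -0.1
```

```bash
python3 rows.py '[498,-32,68]' 0 5 25; python3 - <<'E'
from h import *
snap('scene','s3.png');snap('top','t3.png');s=arm.read_state();print(proj('scene',s['position']),proj('top',s['position']))
a=np.hstack([cv2.imread('pics/s3.png')[150:400,240:540],cv2.imread('pics/t3.png')[150:400,240:540]]);cv2.imwrite('pics/c3.png',cv2.resize(a,(800,333)))
E
```

```text
[472.6 -35.2 141.4] [-0.82  0.65 -0.55 -1.55 -1.52  1.2 ] az 0.748 el -0.053 F [ 0.3 -0.1 -0.6] xz,yz [-0.999 -0.004] 15.05
[0.023, -0.005, 0.008, 0.0, 0.023, -0.005, 0.008, 0.0, 0.023, -0.005, 0.008, 0.0, 0.003, -0.001, 0.001, 0.0, 0.0, 0.0, 0.0, 0.0] end [498. -32.  68.]
[336.24699061 285.23065226] [355.77847858 262.77419034]
```

View pics/c3.png

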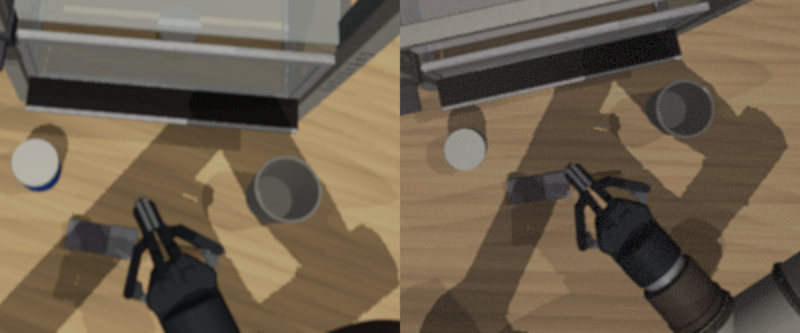

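The combined view shows the fingertips about 20–25 mm short of the reported TCP. They are clear of the tub and the jar, so I'll insert correspondingly deeper.

Request:
arm_command(
  commands=[0.023,-0.005,0.008,0,0.023,-0.005,0.008,0,0.023,-0.005,0.008,0,0.003,-0.001,0.001,0,0,0,0,0],
)

```text
clock: 15.65
position: [498.4, -36.1, 77.4]
ee_rot: [-0.273, 0.672, 0.242, 0.645]
contact_force: [-1.1, -0.4, -0.1]
gripper_width: -0.1
```

```bash
python3 rows.py '[550,-20,68]' 0 5 20
```

```text
[498.4 -36.1  77.4] [-0.79  0.83 -0.49 -1.59 -1.51  1.35] az 0.746 el -0.051 F [-1.1 -0.4 -0.1] xz,yz [-0.998 -0.027] 15.65
[0.003, -0.008, 0.018, 0.0, 0.003, -0.008, 0.018, 0.0, 0.002, -0.006, 0.013, 0.0, 0.0, 0.0, 0.0, 0.0, 0.0, 0.0, 0.0, 0.0] end [550. -20.  68.]
```

Request:
arm_command(
  commands=[0.012,0,0,0,0.004,-0.008,0.018,0,0.003,-0.008,0.018,0,0.002,-0.007,0.014,0,0,0,0,0],
)

```text
clock: 16.15
position: [552.2, -21.4, 58.3]
ee_rot: [-0.276, 0.67, 0.239, 0.646]
contact_force: [-0.3, -0.2, -0.1]
gripper_width: 0.2
```

```bash
python3 rows.py '[605,-7,67]' 0 5 20; python3 - <<'E'
from h import *
snap('scene','s4.png');snap('top','t4.png')
a=np.hstack([cv2.imread('pics/s4.png')[150:400,240:540],cv2.imread('pics/t4.png')[150:400,240:540]]);cv2.imwrite('pics/c4.png',cv2.resize(a,(800,333)))
E
```

```text
[552.2 -21.4  58.3] [-0.7   0.87 -0.42 -1.68 -1.49  1.33] az 0.744 el -0.051 F [-0.3 -0.2 -0.1] xz,yz [-0.998 -0.037] 16.15
[-0.004, -0.009, 0.017, 0.0, -0.004, -0.009, 0.017, 0.0, -0.003, -0.007, 0.013, 0.0, 0.0, 0.0, 0.0, 0.0, 0.0, 0.0, 0.0, 0.0] end [605.  -7.  67.]
```

View pics/c4.png

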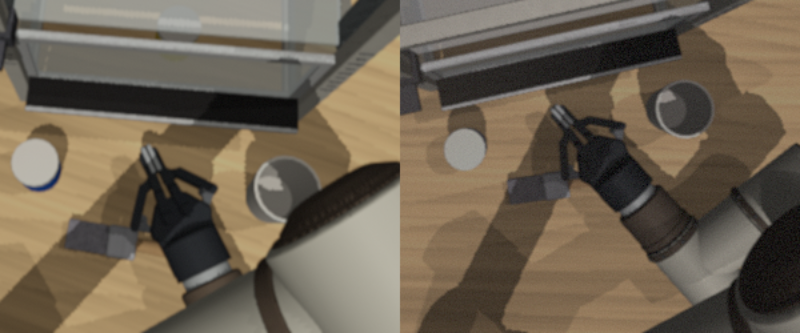

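Request:
arm_command(
  commands=[0,-0.009,0.018,0,0,-0.009,0.018,0,0,-0.008,0.016,0,0,0,0,0,0,0,0,0],
)

```text
clock: 16.75
position: [607.7, -4.3, 56.6]
ee_rot: [-0.275, 0.671, 0.24, 0.645]
contact_force: [-0.1, 0.1, -0.9]
gripper_width: -0.1
```

```bash
python3 rows.py '[605,-7,80]' 0 5 10; python3 - <<'E'
from h import *
snap('scene','s5.png');snap('top','t5.png')
a=np.hstack([cv2.imread('pics/s5.png')[150:400,240:540],cv2.imread('pics/t5.png')[150:400,240:540]]);cv2.imwrite('pics/c5.png',cv2.resize(a,(800,333)))
for n in('scene','top'):
    for r in arm.place_of(n,'lip_under')[:1]+arm.place_of(n,'mark')[:1]: print(n,r['confidence'],w(n,r['centre']))
E
```

```text
[607.7  -4.3  56.6] [-0.61  0.87 -0.35 -1.75 -1.45  1.26] az 0.745 el -0.052 F [-0.1  0.1 -0.9] xz,yz [-0.998 -0.033] 16.75
[-0.01, -0.0, -0.002, 0.0, -0.01, -0.0, -0.002, 0.0, -0.004, -0.0, -0.001, 0.0, 0.0, 0.0, 0.0, 0.0, 0.0, 0.0, 0.0, 0.0] end [605.  -7.  80.]
scene 0.76 [561.38980831 -50.73080336  91.67319948]
scene 0.92 [519.46908703 136.24269551 248.19174101]
top 0.77 [560.51214461 -46.5552648   94.06911908]
top 0.85 [515.90465634 135.62996104 247.69543673]
```

View pics/c5.png

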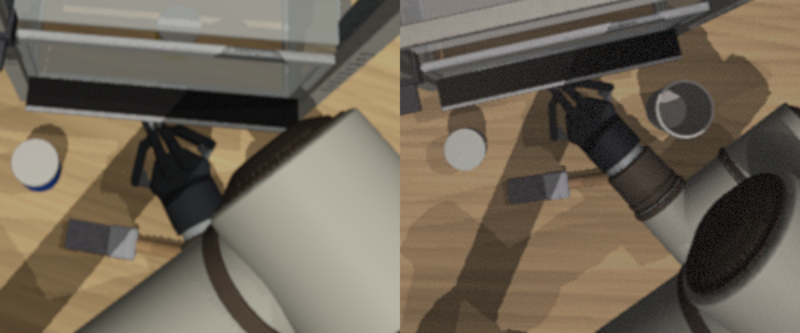

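The combined view shows the fingertips are now beneath the lip. The lip reads about 93 mm and the mark about 248 mm, so I'll push up.

Request:
arm_command(
  commands=[-0.015,0,-0.001,0,-0.015,0,-0.001,0,-0.012,0,-0.001,0,-0.012,0,-0.001,0,-0.012,0,-0.001,0],
)

```text
clock: 17.55
position: [603.3, -5.5, 117.9]
ee_rot: [-0.271, 0.678, 0.241, 0.64]
contact_force: [1.3, -0.4, -5.3]
gripper_width: -0.0
```

```bash
cat > look.py <<'E'
from h import *
import sys
k=sys.argv[1]
snap('scene','s%s.png'%k);snap('top','t%s.png'%k)
a=np.hstack([cv2.imread('pics/s%s.png'%k)[120:370,190:490],cv2.imread('pics/t%s.png'%k)[120:370,190:490]]);cv2.imwrite('pics/c%s.png'%k,cv2.resize(a,(800,333)))
for n in('scene','top'):
  for t in('lip_under','mark','sash'):
    for r in arm.place_of(n,t)[:1]: print(n,t,round(r['confidence'],2),w(n,r['centre']).round(1))
s=arm.read_state();z=R.from_quat(s['ee_rot']).apply([0,0,1]);print(s['clock'],np.array(s['position']).round(1),np.round(s['contact_force'],1),'az %.3f el %.3f'%(np.arctan2(z[1],z[0]),np.arcsin(z[2])))
E
python3 look.py 6
```

```text
scene lip_under 0.89 [561.1 -47.1 134.2]
scene mark 0.83 [521.7 135.5 251.5]
scene sash 0.83 [608.8 -42.1 136.4]
top lip_under 0.7 [561.1 -44.3 142. ]
top mark 0.82 [518.2 134.9 250.6]
top sash 0.63 [611.9 -33.3 136.2]
17.95 [603.7  -5.4 117.9] [-0.  -0.3  0.2] az 0.741 el -0.062
```

View pics/c6.png

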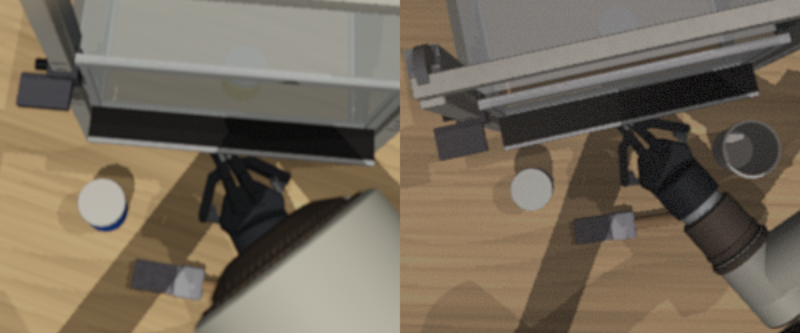

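Request:
arm_command(
  commands=[-0.012,0,-0.001,0,-0.012,0,-0.001,0,-0.012,0,-0.001,0,-0.01,0,-0.001,0,-0.005,0,0,0],
)

```text
clock: 18.45
position: [601.3, -5.2, 166.8]
ee_rot: [-0.269, 0.682, 0.242, 0.636]
contact_force: [0.4, -1.4, -4.6]
gripper_width: 0.4
```

Request:
arm_command(
  commands=[-0.01,0,-0.001,0,-0.01,0,-0.001,0,-0.01,0,-0.001,0,-0.008,0,0,0,-0.003,0,0,0],
)

```text
clock: 18.95
position: [600.5, -5.2, 211.3]
ee_rot: [-0.27, 0.682, 0.241, 0.635]
contact_force: [0.2, -1.4, -5.6]
gripper_width: -0.2
```

```bash
python3 look.py 7
```

```text
scene lip_under 0.9 [562.1 -48.3 224.5]
scene mark 0.58 [523.8 134.7 249.4]
scene sash 0.81 [612.1 -42.  226. ]
top lip_under 0.59 [562.7 -46.5 229.8]
top mark 0.64 [518.  138.3 246.3]
top sash 0.8 [612.3 -36.1 225.2]
19.35 [600.5  -4.5 210.4] [-2.6  0.5  0.9] az 0.740 el -0.075
```

View pics/c7.png

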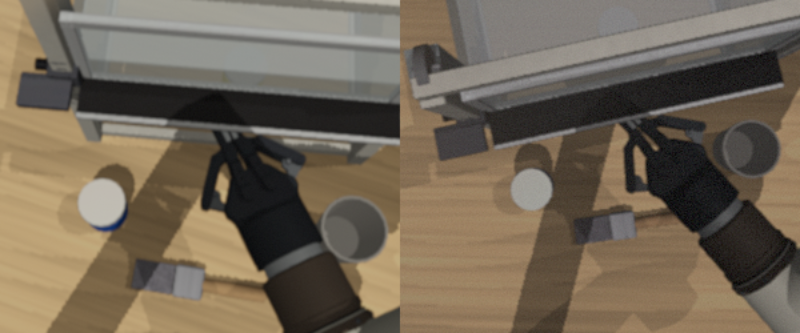

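```bash
cat > zz.py <<'E'
from h import *
import sys
k=sys.argv[1]
a=cv2.imread('pics/s%s.png'%k)[160:240,190:290];b=cv2.imread('pics/t%s.png'%k)[180:260,205:305]
cv2.imwrite('pics/z%s.png'%k,np.hstack([cv2.resize(x,(400,320),interpolation=cv2.INTER_CUBIC) for x in(a,b)]))
E
python3 zz.py 7
```

```text
(no output)
```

View pics/z7.png

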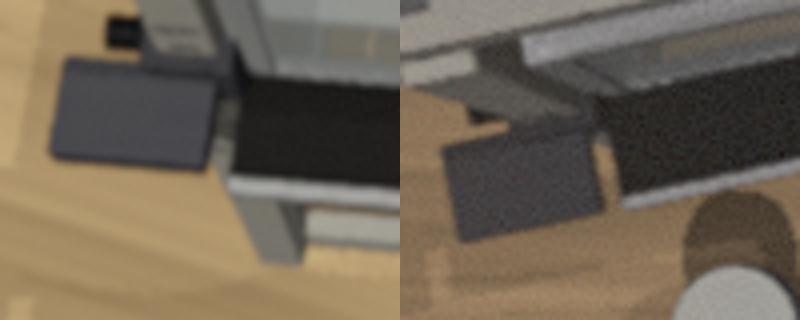

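```bash
python3 - <<'E'
from plan import *
from h import proj
for n,o,c in(('scene',(190,160),0),('top',(205,180),400)):
    for z in(226,238,249):
        for yy in(176,190,): 
            q=proj(n,L+yy*yh+[0,0,z]); print(n,z,yy,q.round(1),((q-np.array(o))*4+[c,0]).round(0))
E
```

```text
scene 226 176 [245.1 208.6] [220. 194.]
scene 226 190 [235.6 207.8] [182. 191.]
scene 238 176 [243.8 206. ] [215. 184.]
scene 238 190 [234.1 205.1] [177. 181.]
scene 249 176 [242.5 203.5] [210. 174.]
scene 249 190 [232.8 202.6] [171. 170.]
top 226 176 [260.4 231.8] [622. 207.]
top 226 190 [251.8 233.6] [587. 215.]
top 238 176 [259.2 231.7] [617. 207.]
top 238 190 [250.5 233.6] [582. 214.]
top 249 176 [258.1 231.6] [613. 206.]
top 249 190 [249.2 233.5] [577. 214.]
```

Request:
arm_command(
  commands=[-0.006,0,0,0,-0.006,0,0,0,-0.005,0,0,0,-0.003,0,0,0,0,0,0,0],
)

```text
clock: 19.85
position: [600.4, -4.4, 226.4]
ee_rot: [-0.267, 0.687, 0.242, 0.631]
contact_force: [-2.6, -2.6, -3.2]
gripper_width: -0.1
```

```bash
python3 look.py 8;python3 zz.py 8
```

```text
scene lip_under 0.84 [561.3 -50.8 240.7]
scene mark 0.65 [523.  137.7 249.7]
scene sash 0.77 [609.4 -38.6 242.2]
top lip_under 0.62 [565.1 -47.5 247.1]
top mark 0.92 [517.1 136.6 246.1]
top sash 0.74 [611.2 -33.9 241.4]
20.25 [600.4  -4.3 226.4] [-4.  -1.9 -1.3] az 0.738 el -0.085
```

View pics/z8.png

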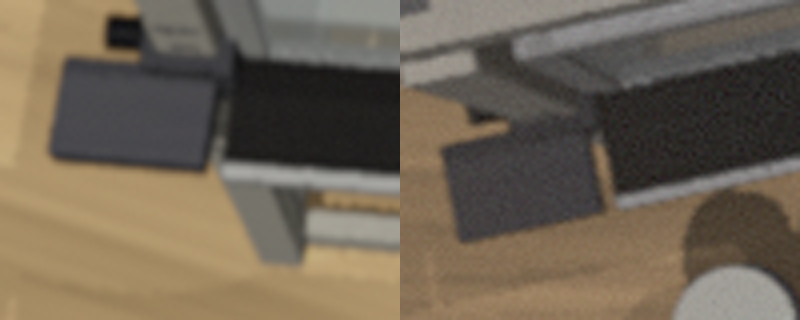

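Request:
arm_command(
  commands=[-0.003,0,0,0,-0.003,0,0,0,-0.003,0,0,0,0,0,0,0,0,0,0,0],
)

```text
clock: 20.75
position: [600.4, -4.3, 233.3]
ee_rot: [-0.266, 0.688, 0.242, 0.63]
contact_force: [-2.7, -3.0, -3.9]
gripper_width: 0.1
```

```bash
python3 look.py 9;python3 zz.py 9
```

```text
scene lip_under 0.66 [559.3 -50.6 249.2]
scene mark 0.97 [520.3 137.7 248.9]
scene sash 0.85 [609.3 -40.5 253.2]
top lip_under 0.84 [560.  -48.2 251.7]
top mark 0.91 [515.6 138.7 248.8]
top sash 0.67 [610.  -35.2 248.5]
21.15 [600.4  -4.3 233.3] [-3.8 -2.5 -2.6] az 0.737 el -0.090
```

View pics/z9.png

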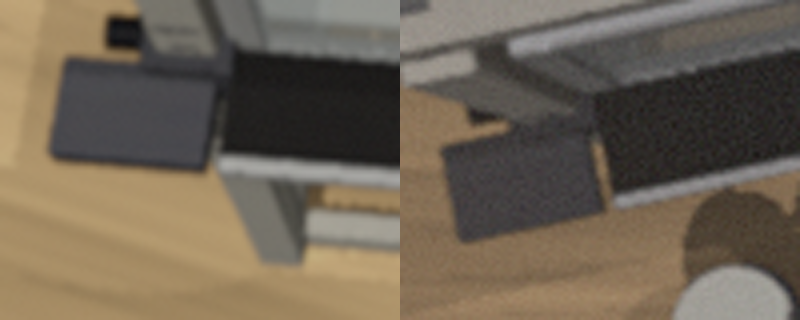

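Extended, the clip's underside edge meets the lip's bottom edge at about (221,171) in the zoomed scene view. The networks agree, at about 250 mm for the lip and 249 mm for the mark. I'll lower the fingers and withdraw.

Request:
arm_command(
  commands=[0.012,0,0,0,0.012,0,0,0,0.012,0,0,0,0.004,0,-0.025,0,0.004,0,-0.03,0],
)

```text
clock: 21.65
position: [562.3, -40.9, 201.6]
ee_rot: [-0.269, 0.68, 0.243, 0.637]
contact_force: [0.1, -0.1, -0.4]
gripper_width: 0.2
```

Request:
arm_command(
  commands=[0.003,0,-0.035,0,0.003,0,-0.035,0,0.003,0,-0.03,0,0,0,-0.02,0,0,0,0,0],
)

```text
clock: 22.15
position: [474.8, -126.7, 206.9]
ee_rot: [-0.271, 0.674, 0.241, 0.644]
contact_force: [0.4, 0.3, -0.7]
gripper_width: 0.1
```

```bash
python3 look.py 10;python3 zz.py 10
```

```text
scene lip_under 0.77 [558.9 -51.  247.1]
scene mark 0.94 [519.  135.9 249.1]
scene sash 0.92 [610.1 -39.4 248.7]
top lip_under 0.71 [562.7 -49.3 252.9]
top mark 0.78 [513.8 136.8 245.7]
top sash 0.58 [612.9 -35.4 250.2]
22.55 [ 474.8 -124.1  205.9] [ 0.5 -0.8 -1. ] az 0.744 el -0.056
```

View pics/z10.png

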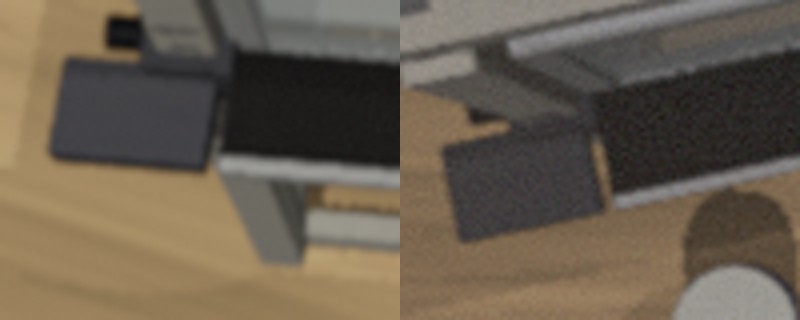

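View pics/s10.png

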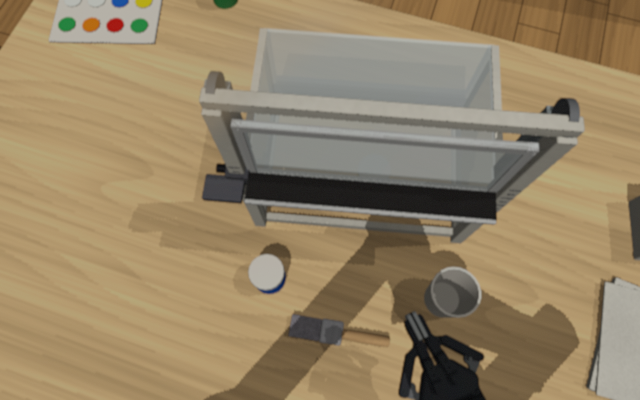

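```bash
python3 -c "
from bench import arm
print(arm.job_done())"
```

```text
the job is handed in; nothing more can be done
None
```

I pushed the window up from beneath its lip until it was level with the marker clip, lowered the hand and drew it back. I handed the job in at about 22.6 s on the robot's clock; no verdict is reported.

- **Reaching under the lip:** the moves give no direct tilt. I pulled past the arm's reach limit until the tool lay nearly level, then brought it in under the lip with the fingers shut.
- **Push:** the wrist force was about 3 to 6 N while pushing. The lip rose from about 93 mm to about 250 mm.
- **Height:** in the last scene picture the lip's bottom edge lines up with the clip's underside within about 2 mm.
    - The trained networks put the lip and window at 247 to 253 mm and the clip at 246 to 249 mm.
    - The scene camera alone put the lip 2 mm below the clip, and the top camera put it 7 mm above. The top view is the weaker check of height.
- **Other things:** the last picture shows the clip, the jar in front, the tub and the brush where they were. I did not check the jar inside the hood separately. The hand was well clear, with about 1 N or less on the wrist.
- **Unresolved:** in the pictures the fingertips sat about 20 to 28 mm short of the reported TCP. I did not find out why, and allowed for it by inserting deeper.

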